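# Refit the French-fitted tool tray

## Task

Put the four tools back into the fitted tray before the bell: the block plane, the marking gauge, the screwdriver and the tape measure each go down into the recess cut to their own shape, seated on its floor and lying the way the recess is cut. Somebody has stood the tape measure in the block plane's recess, so it must move to its own first.

Things in the scene. Friction and masses are not known exactly. Their poses are not given: they have to be found in the camera images.
- tray: Shallow brown wooden tool drawer standing on the bench as a tray, fixed, 366 (x) x 248 mm (y), rim 47 mm high, brass knob in its -x side; origin at the centre of its underside. Four pale boards, each 85 x 226 mm, lie in it 86 mm apart along x, long side along y, shuffled; their tops are 42 mm and the grey recess floors 34 mm above the bench (recesses 8 mm deep).
- plane_center (a point): Black block plane lying on its sole, 0.72 kg, 52 wide (x) x 164 long (y) x 51 mm high, z up. Point: mid length and width, 25 mm above its underside. The sole is 6 mm thick; above it the body to grip is 34 mm wide (x +-17 mm) from y = -10 to +64 mm, 17 to 51 mm above the underside. Grip it across x, about 20 mm toward +y of this point.
- gauge_center (a point): Beech marking gauge, 0.17 kg: stem 210 (x) x 18 x 18 mm through a head block. Point: middle of the stem, 30 mm above the head's underside. z up. The head spans x = +6 to +34 mm, 65 mm in y, 55 mm high (red thumb screw to 71), and stands on the bench; the stem's underside hangs 21 mm above it. Grip the stem across y near x = -22 mm, clear of the head.
- driver_center (a point): Blue-handled cross-head screwdriver lying down, 0.12 kg, 200 mm long. Point: on the handle's axis, 16 mm above its underside. y points along the tool, away from the blade; the 30 mm thick handle reaches from 52 mm toward -y to 48 mm toward +y of the point, the thin blade on to 152 mm toward -y. Grip the handle across. It may roll about y.
- driver_tip (a point): Tip of the screwdriver's blade, 152 mm toward -y from driver_center.
- tape_center (a point): Yellow tape measure standing on edge, 0.24 kg: case 32 thick (x) x 69 long (y) x 60 mm high, z up. Point: centre of the case, 30 mm above its underside. Grip it across x. It starts standing in the block plane's recess, where it does not belong.
- plane_pocket (a point): Recess of the block plane: the largest oblong, 64 (x) x 176 mm (y), with a finger relief 76 mm wide and 48 mm long across its middle. Point: its centre, on the recess floor; z up. The plane is home when plane_center is above this point and plane y lies along recess y, either way round.
- tape_pocket (a point): Recess of the tape measure: the short oblong, 44 (x) x 82 mm (y), with a finger relief 70 mm wide and 28 mm long across its middle. Point: its centre, on the recess floor; z up. The tape is home when tape_center is above this point and tape y lies along recess y, either way round.
- gauge_pocket (a point): Cross-shaped recess of the marking gauge. Point: the board's centre, at the height of the recess floor; z up. The head goes into the deep part, y = 0 to +40 mm, 76 mm wide (x); a 3 mm deep groove, 26 x 218 mm along y, shows where the stem lies, clear above it. Home: gauge_center above this point, gauge x along recess +y.
- driver_pocket (a point): Stepped slot of the screwdriver; z up. Point: on its floor, 52 mm toward +y of the board's centre. From the point the handle part, 42 mm wide, spans y = -60 to +54 mm, the blade part, 22 mm wide, on to -158 mm; a finger relief 80 mm wide spans y = -31 to +31 mm. Home: driver_center above this point, screwdriver y along recess +y.
Not all that is in view belongs to the job. What is shaped like the part that bears tape_center but white is not meant.

How it is judged:
At the end, for the whole second after the job is handed in: All four tools rest in their own recesses: centre within 10 mm of the home point in plan and 4 mm of the seated height, length within 0.12 rad of the recess; plane, tape and gauge level within 0.10 rad; screwdriver blade in the narrow end (horizontal distance between plane_center and plane_pocket below 0.01 m and z of plane_center in the frame of plane_pocket between 0.0215 and 0.0295 m and angle between the y axis of plane_center and the y axis of plane_pocket, either way round below 0.12 rad and angle between each of plane_center, tape_center, gauge_center's own z axis and vertical below 0.1 rad and linear speed of each of block_plane, tape_measure, marking_gauge, screwdriver below 0.02 m/s and angular speed of each of block_plane, tape_measure, marking_gauge, screwdriver below 0.2 rad/s and horizontal distance between tape_center and tape_pocket below 0.01 m and z of tape_center in the frame of tape_pocket between 0.026 and 0.034 m and angle between the y axis of tape_center and the y axis of tape_pocket, either way round below 0.12 rad and horizontal distance between gauge_center and gauge_pocket below 0.01 m and z of gauge_center in the frame of gauge_pocket between 0.026 and 0.034 m and angle between the x axis of gauge_center and the y axis of gauge_pocket, either way round below 0.12 rad and horizontal distance between driver_center and driver_pocket below 0.01 m and z of driver_center in the frame of driver_pocket between 0.012 and 0.02 m and angle between the y axis of driver_center and the y axis of driver_pocket, either way round below 0.12 rad and y of driver_tip in the frame of driver_pocket below -0.12 m); the robot touches nothing.
It also fails if it takes over 102 s, if anything falls off the work surface, if the arm or the gripper's body presses on something with over 40 N, if the wrist force passes 120 N, or if a joint passes its speed limit or range.

## Robot

A 6-joint arm with a two-finger parallel gripper is mounted at the origin on the work surface; the furniture and walls round the work are solid. World frame = base frame: x ahead of the robot, y to its left, z up, the work surface at z = 0. Lengths are in m, angles in rad, forces in N, time in s.
With the tool pointing down it reaches from about 0.3 to 0.875 m from the base axis. Payload 6.4 kg.
Tool frame: the origin (TCP) lies at the very end of the fingers, on their centre line; the grasp point (between the pads) lies 19 mm behind it; z points along the fingers, y is the line along which they close (so a half turn about z gives the same grasp; the last joint's range is limited). The gripper opens to 85 mm and grips with 20 to 120 N. Pads are 22 mm wide; open, the fingers measure 114 mm over their backs; the gripper's body (76 mm by 85 mm) begins 54 mm behind the grasp point. The pads swing forward as they close: fully open they stand 13 mm farther back than shut.
Start: joints at [-1.457, 0.181, 1.607, -0, 1.354, -0.206], TCP at [0.181, -0.546, 0.197] pointing down, gripper open.
Joint ranges: [-2.99, 2.99], [-0.89, 2.07], [0.3, 2.58], [-1.14, 4.28], [0, 2.63], [-3.12, 3.12]. Speed limits (rad/s): [2.57, 2.57, 3.01, 3.14, 3.14, 3.14].

## Interface

Orientations are given as a unit quaternion [w, x, y, z].
In Python, from bench import telemetry, camera, ctrl, spotter gives the robot as it stands.
- The arm moves only by the tool send_rows, never from a script. Its argument "series" is a list of rows, each a list of 3 entries, a list of its own where there are three numbers: the turn, a rotation vector about the world's x, y, z in degrees, then the shift along the world's x, y, z in mm, then the closure, from -1 (fully open) to 1 (shut), so that 0 is half open. In form: [[[rx, ry, rz], [dx, dy, dz], gripper], ...]. A call has 1 to 10 rows; each row is the pose to reach, as a shift and turn from the pose commanded when the call began; what a row does not reach only later rows make up. A row lasts 1/8 s, in which the tool goes at most 62.5 mm and 10.7 degrees, less where a joint would pass 70% of its speed; a pose out of reach is approached as far as the arm can. A call with a gripper value outside its range is refused whole. The fingers move at their own pace and stop on an object; the grip force is fixed at half the most. Time passes only in rows, so rows that repeat a pose let the fingers close. It gives the time, the measured TCP pose, the force, the opening and the grip force at its end, in the units of the state.
- telemetry.get_obs(): the state, without advancing time (a new reading comes with each control period).
- camera(name): name is "scene" or "top" or "wrist"; returns a dict with "pixels" (480x640x3 uint8, red, green, blue), "camera_matrix" (3x3 intrinsics, pixels), "xyz" and "orientation" of the camera in the world. Camera axes: x right, y up, looking along -z (the intrinsics and any distortion apply to the point x, -y, -z); pixel columns grow to the right and rows downward; lengths in m; the calibration is good to about 2 mm. A picture is of the moment at which its call begins. There is no depth.
- ctrl.hand_in(): hands the job in; it is judged then, once.
Trained networks look in the newest picture that a camera, given by its name, has taken for a name from the list of things; names that differ only in an ending like _2 or _b are one class to them, and where a whole thing is asked for, a point or a joint stands for the part that bears it (a point fixed in the world has none). Each returns a list of dicts, best first, with "conf" (0 to 1); they miss things now and then, are a little off and sometimes report something else, mostly with a low value. They report only what shows in the picture. A call takes as long as a camera call. They do not tell look-alikes from the thing itself.
- spotter.boxes_of(thing, camera): "xyz" ([x, y, z] in m, in world coordinates, good to about 4 mm: the middle of the surface that is visible of it).
- spotter.landmark_of(thing, camera): "xyz" ([x, y, z] in m, in world coordinates, good to about 4 mm: a listed point, or the origin of a listed thing).
The state is a dict: "time_s": time; "q": joint angles; "dq": joint speeds; "joint_efforts": joint torques, N m; "eef_pos": TCP position; "eef_rot": TCP orientation; "wrist_force": force on the tool from outside, world axes, zero at the start; "torque": the same for the moment, N m; "opening": opening from 0.0 (shut) to 1.0 (fully open); "grasp_force": force on a finger pad.
Only numpy, scipy, OpenCV 4.12 (cv2) and the standard library are available. Lean on these libraries where they do the work, as an engineer would, in place of code of your own. Each camera call takes 0.05 s, during which the arm holds its last target. There are 200 camera calls.

## Working session

There is one attempt and no reset: what is moved stays moved. The work goes in short steps, Python scripts to look and compute and a tool call to move; the robot and the scene stay as the last step left them, time stands still between calls to the robot, and variables do not carry over. Pictures are saved under pics/ and viewed, at most 14 in all, crops included, and the job is handed in when it is done.

Besides the shell and the picture viewer there is one more tool, called after ">>>" as name(argument=value, ...) on one line, values as JSON. send_rows: Moves the arm, as the interface text tells. Its arguments: {"type":"object","properties":{"series":{"type":"array","items":{"type":"array"}}},"required":["series"]}

```bash
ls; mkdir -p pics
cat > h.py <<'E'
import numpy as np, cv2
from bench import telemetry, camera, ctrl, spotter
from scipy.spatial.transform import Rotation as R
def snap(c,f=None):
    d=camera(c)
    if f: cv2.imwrite('pics/'+f,cv2.cvtColor(d['pixels'],cv2.COLOR_RGB2BGR))
    return d
def pose(d):
    q=d['orientation']; return np.array(d['xyz']),R.from_quat([q[1],q[2],q[3],q[0]]).as_matrix()
def proj(d,p):
    t,M=pose(d); c=(np.atleast_2d(p)-t)@M; K=np.array(d['camera_matrix'])
    u=np.c_[c[:,0],-c[:,1],-c[:,2]]@K.T; return u[:,:2]/u[:,2:]
def ray(d,uv,z):
    t,M=pose(d); K=np.array(d['camera_matrix'])
    v=np.linalg.inv(K)@np.r_[uv,1]; v=M@np.array([v[0],-v[1],-v[2]])
    return t+v*(z-t[2])/v[2]
E
python3 - <<'E'
from h import *
for c in ['scene','top']:
    d=snap(c,c+'0.png'); print(c,[k for k in d],np.round(d['xyz'],3))
    for n in ['tray','plane_center','gauge_center','driver_center','driver_tip','tape_center','plane_pocket','tape_pocket','gauge_pocket','driver_pocket']:
        print(n,[(np.round(r['xyz'],3).tolist(),round(r['conf'],2)) for r in spotter.landmark_of(n,c)][:4], [(np.round(proj(d,r['xyz'])[0]).tolist()) for r in spotter.landmark_of(n,c)][:4])
print(telemetry.get_obs())
E
```

```text
pics
scene ['pixels', 'camera_matrix', 'xyz', 'orientation'] [-0.361  0.75   0.656]
tray [([0.563, -0.05, 0.002], 0.58)] [[321.0, 264.0]]
plane_center [([0.366, 0.302, 0.032], 0.68)] [[254.0, 340.0]]
gauge_center [([0.536, 0.285, 0.028], 0.92)] [[218.0, 305.0]]
driver_center [] []
driver_tip [] []
tape_center [([0.7, -0.059, 0.066], 0.92), ([0.476, 0.177, 0.032], 0.86), ([0.586, 0.16, 0.031], 0.84), ([0.371, -0.415, 0.031], 0.5)] [[291.0, 227.0], [272.0, 297.0], [251.0, 277.0], [460.0, 238.0]]
plane_pocket [([0.694, -0.043, 0.034], 0.91), ([0.523, -0.046, 0.035], 0.23)] [[289.0, 239.0], [330.0, 259.0]]
tape_pocket [([0.435, -0.053, 0.033], 0.95), ([0.363, 0.303, 0.03], 0.73)] [[355.0, 271.0], [255.0, 342.0]]
gauge_pocket [] []
driver_pocket [([0.606, 0.007, 0.03], 0.88)] [[294.0, 256.0]]
top ['pixels', 'camera_matrix', 'xyz', 'orientation'] [ 0.446 -0.045  1.351]
tray [] []
plane_center [([0.37, 0.308, 0.025], 0.56)] [[160.0, 315.0]]
gauge_center [] []
driver_center [([0.533, -0.317, 0.016], 0.84)] [[421.0, 241.0]]
driver_tip [([0.615, -0.438, 0.006], 0.82)] [[469.0, 207.0]]
tape_cen
[... 435 characters left out ...]
 212.0]]
{'time_s': 2.1, 'q': array([-1.45730613e+00,  1.80798856e-01,  1.60701380e+00,  2.63591298e-05,
        1.35383993e+00, -2.06311401e-01]), 'dq': array([-0.0008626 ,  0.00014084,  0.00016556,  0.00100798,  0.00038846,
       -0.00146858]), 'joint_efforts': array([ 8.49759226e-05, -4.44831777e+01, -3.51673365e+01, -2.36817823e-04,
        6.78711622e-04,  2.68205298e-05]), 'eef_pos': array([ 0.18078606, -0.54583438,  0.19728242]), 'eef_rot': array([-2.93381135e-05,  9.87243534e-01,  1.59217471e-01,  1.42469647e-05]), 'wrist_force': array([-0.01323898,  0.17269073, -0.30631553]), 'torque': array([ 0.00022837, -0.01705139, -0.00425915]), 'grasp_force': 0.0, 'opening': 1.002688198169351}
```

View images.

View pics/top0.png

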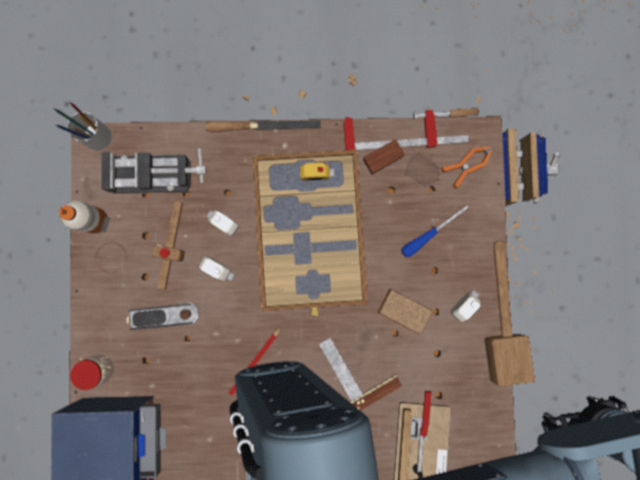

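View pics/scene0.png

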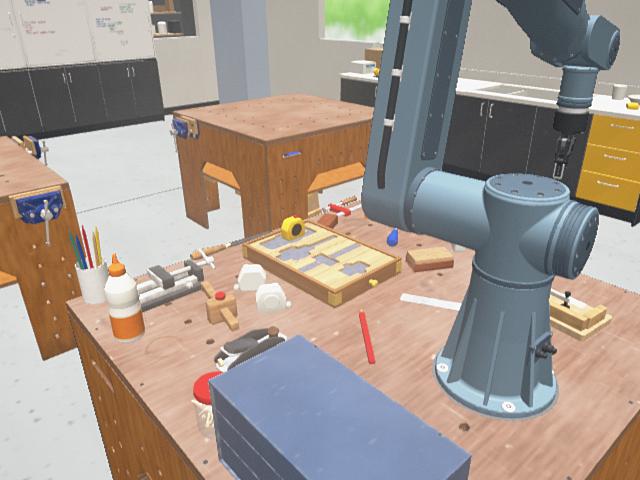

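Top view: the yellow tape is at (315,170) in the plane recess. Look-alikes for the tape are the white cases at (222,222), (215,268) and (467,306). The plane is at (163,316), not the vise at (148,172). The gauge is at (168,250), not the mallet at (508,350). The driver is at (421,241), not the chisel at (425,430) or the red pencils. Choice by description: the yellow one. Next I'll move the wrist camera over the driver and then over the tape.

>>> send_rows(series=[[[0,0,10],[40,30,30],-1],[[0,0,20],[90,60,60],-1],[[0,0,30],[140,90,90],-1],[[0,0,40],[190,120,100],-1],[[0,0,50],[240,150,110],-1],[[0,0,60],[290,180,110],-1],[[0,0,70],[330,205,110],-1],[[0,0,74],[330,205,110],-1],[[0,0,74],[330,205,110],-1]])

```text
time_s: 3.22
eef_pos: [0.5112, -0.3403, 0.3071]
eef_rot: [-0.0, 0.692, 0.721, -0.0]
wrist_force: [0.3, 0.3, 0.2]
opening: 1.002
grasp_force: 0.0
```

```bash
cat >> h.py <<'E'
def lm(names,c):
    for n in names: print(n,[(np.round(np.array(r['xyz'])*1000,1).tolist(),round(r['conf'],2)) for r in spotter.landmark_of(n,c)][:4])
def st():
    o=telemetry.get_obs(); q=o['eef_rot']; M=R.from_quat([q[1],q[2],q[3],q[0]]).as_matrix()
    print('t',round(o['time_s'],2),'tcp',np.round(o['eef_pos']*1000,1),'closing deg',round(np.degrees(np.arctan2(M[1,1],M[0,1])),2),'zaxis',np.round(M[:,2],3),'F',np.round(o['wrist_force'],1),'open',round(o['opening'],3),'g',o['grasp_force'],'q',np.round(o['q'],2))
    return o,M
E
python3 - <<'E'
from h import *
o,M=st(); d=snap('wrist','w1.png'); t,C=pose(d); print('cam',t, M.T@(t-o['eef_pos']), C, d['camera_matrix'])
lm(['driver_center','driver_tip','tape_center'],'wrist')
E
```

```text
t 3.23 tcp [ 511.2 -340.3  307.1] closing deg 2.35 zaxis [-0.  0. -1.] F [0.3 0.3 0.2] open 1.002 g 0.0 q [-0.78  0.2   1.36 -0.    1.58 -0.82]
cam [ 0.50947375 -0.2732203   0.48296083] [ 0.0671319   0.00099069 -0.17587681] [[ 9.99129715e-01 -3.99430220e-02 -1.20152953e-02]
 [ 4.17003267e-02  9.63066515e-01  2.66014981e-01]
 [ 9.46086288e-04 -2.66284514e-01  9.63894010e-01]] [[389.05331176   0.         316.66829034]
 [  0.         389.05331176 234.5125855 ]
 [  0.           0.           1.        ]]
driver_center []
driver_tip [([618.2, -435.1, 7.5], 0.72)]
tape_center [([373.0, -412.6, 29.9], 0.66)]
```

View pics/w1.png

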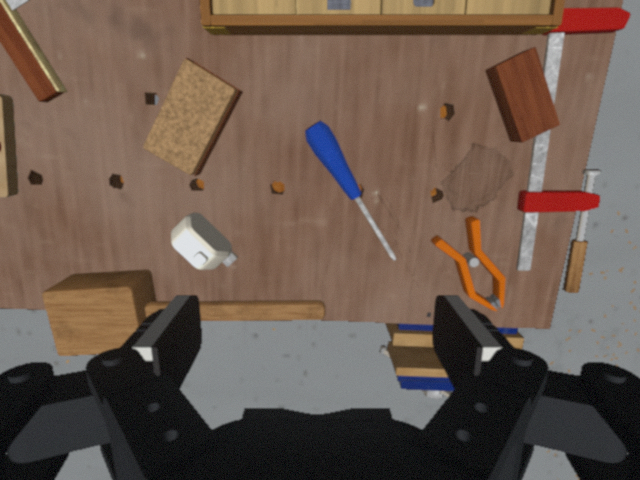

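The view shows the driver's handle end at (317,126) and its tip at (393,259). A white look-alike is at (200,242).

>>> send_rows(series=[[[0,0,0],[20,60,0],-1],[[0,0,0],[40,120,0],-1],[[0,0,0],[54,180,0],-1],[[0,0,0],[54,222,0],-1],[[0,0,0],[54,222,0],-1],[[0,0,0],[54,222,0],-1]])

```text
time_s: 4.18
eef_pos: [0.5647, -0.1197, 0.3075]
eef_rot: [0.0, 0.693, 0.721, -0.0]
wrist_force: [-0.6, -0.6, -0.7]
opening: 1.003
grasp_force: 0.0
```

Run:
```python
from h import *
import pickle
o,M=st(); d=snap('wrist','w2.png'); pickle.dump(d,open('w2.pkl','wb'))
lm(['tape_center','plane_pocket','tape_pocket','gauge_pocket','driver_pocket'],'wrist')
```

```text
t 4.17 tcp [ 564.7 -119.7  307.5] closing deg 2.27 zaxis [ 0.    -0.001 -1.   ] F [-0.6 -0.6 -0.7] open 1.003 g 0.0 q [-0.41  0.12  1.46 -0.    1.56 -0.45]
tape_center [([693.5, -62.2, 66.2], 0.92), ([373.0, -412.8, 35.2], 0.71)]
plane_pocket [([691.2, -39.7, 36.8], 0.56)]
tape_pocket [([438.6, -51.7, 32.9], 0.97)]
gauge_pocket [([519.0, -51.1, 34.2], 0.9)]
driver_pocket [([602.8, 7.4, 30.6], 0.96), ([437.4, -52.4, 29.4], 0.25)]
```

View pics/w2.png

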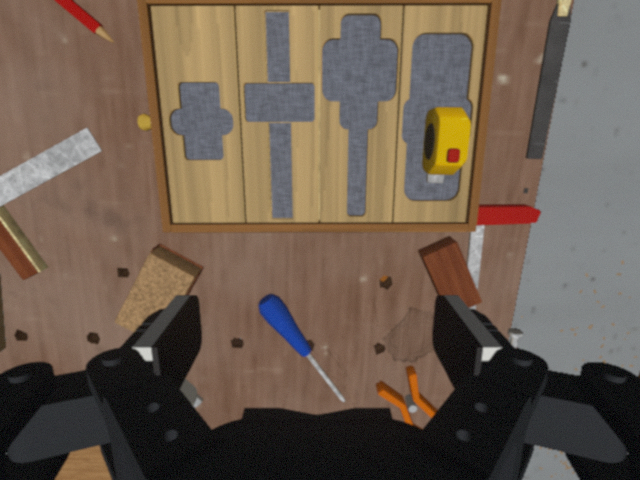

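```bash
cat > fit.py <<'E'
from h import *
from scipy.optimize import minimize
def rect(x0,x1,y0,y1): return np.array([[x0,y0],[x1,y0],[x1,y1],[x0,y1]])/1000
FL=[rect(-161,-97,-0,0)]
PK={'tape':(-129,[(-22,22,-41,41,34),(-35,35,-14,14,34)]),'gauge':(-43,[(-38,38,0,40,34),(-13,13,-109,109,39)]),
    'driver':(43,[(-21,21,-8,106,34),(-11,11,-106,-8,34),(-40,40,21,83,34)]),'plane':(129,[(-32,32,-88,88,34),(-38,38,-24,24,34)])}
def tf(p,xy): c,s=np.cos(p[2]),np.sin(p[2]); return np.asarray(xy)@np.array([[c,s],[-s,c]])+np.array(p[:2])
def poly(d,p,xy,z,m):
    w=tf(p,xy); cv2.fillConvexPoly(m,np.round(proj(d,np.c_[w,np.full(len(w),z)])*16).astype(np.int32),1,cv2.LINE_8,4)
def render(d,p,ks=PK,walls=False):
    out=np.zeros((480,640),np.uint8)
    for k in ks:
        ox,rs=PK[k]; a=np.zeros_like(out);b=np.zeros_like(out)
        for r in rs:
            q=rect(*r[:4])+np.array([ox/1000,0]); poly(d,p,q,.042,a); poly(d,p,q,r[4]/1000,b)
        out|=a if walls else a&b
    return out
def sil(d,p,w,l,z0,z1):
    q=rect(-w/2,w/2,-l/2,l/2); q=tf(p,q); P=np.r_[np.c_[q,np.full(4,z0)],np.c_[q,np.full(4,z1)]]
    m=np.zeros((480,640),np.uint8); cv2.fillConvexPoly(m,cv2.convexHull(np.round(proj(d,P)*16).astype(np.int32)),1,cv2.LINE_8,4); return m
def iou(a,b,v=1): a=a*v;b=b*v; return (a&b).sum()/max(1,(a|b).sum())
def fit(f,p0):
    s=np.array([.006,.006,.04]); r=minimize(lambda u:-f(p0+u*s),np.zeros(3),method='Nelder-Mead',options=dict(initial_simplex=np.array([[0,0,0],[1,0,0],[0,1,0],[0,0,1.]])-.25,xatol=.01,fatol=1e-5)); return p0+r.x*s,-r.fun
E
python3 - <<'E'
from fit import *
import pickle
d=pickle.load(open('w2.pkl','rb')); hsv=cv2.cvtColor(d['pixels'],cv2.COLOR_RGB2HSV).astype(int)
g=((hsv[...,0]>90)&(hsv[...,0]<135)&(hsv[...,1]>20)&(hsv[...,2]>70)&(hsv[...,2]<170)).astype(np.uint8)
yel=((hsv[...,0]>18)&(hsv[...,0]<30)&(hsv[...,1]>170)).astype(np.uint8); yel[:,:400]=0
yb=yel.copy(); yb[180:]=0
roi=np.zeros_like(g); roi[8:222,150:495]=1; g=g*roi
valid=roi*(1-cv2.dilate(yel,np.ones((25,25))))
p0=np.array([.565,-.047,.038])
for w in (0,1):
    p,s=fit(lambda p:iou(g,render(d,p,walls=w),valid),p0); print('tray',w,np.round(p,4),s)
    for k in PK: 
        one=cv2.dilate(render(d,p,[k]),np.ones((25,25)))
        print(k,np.round(tf(p,[[PK[k][0]/1000,.052 if k=='driver' else 0]])*1000,1), iou(g,render(d,p,walls=w),valid*one))
dark=(hsv[...,2]<60).astype(np.uint8); dark[:, :422]=0; dark[:,450:]=0; dark[:110]=0; dark[172:]=0
t=cv2.morphologyEx(yb|dark,cv2.MORPH_CLOSE,np.ones((9,9))); ys,xs=np.nonzero(t); print('tape px',xs.min(),xs.max(),ys.min(),ys.max())
print('tape',fit(lambda p:iou(t,sil(d,p,.032,.069,.034,.094)),np.array([.696,-.062,.038])))
for z in (.016,): print('driver', ray(d,(268,298),z),ray(d,(342,400),.006))
im=cv2.cvtColor(d['pixels'],cv2.COLOR_RGB2BGR); c,_=cv2.findContours(render(d,p),cv2.RETR_LIST,cv2.CHAIN_APPROX_NONE); cv2.drawContours(im,c,-1,(0,0,255),1)
cv2.imwrite('pics/ov.png',cv2.resize(im[0:230,140:500],None,fx=2.2,fy=2.2))
E
```

```text
tray 0 [ 0.5676 -0.0476  0.0496] 0.7774713968227838
tape [[438.8 -54. ]] 0.8036147828432695
gauge [[524.7 -49.8]] 0.673165941927339
driver [[608.    6.4]] 0.8066850447966919
plane [[696.5 -41.2]] 0.8162264150943396
tray 1 [ 0.5675 -0.0482  0.0493] 0.741473370226461
tape [[438.6 -54.6]] 0.7489308176100629
gauge [[524.5 -50.4]] 0.6572724773164696
driver [[607.9   5.8]] 0.7721727662380481
plane [[696.3 -41.9]] 0.7562937062937063
tape px 424 470 108 173
tape (array([ 0.6945, -0.0635,  0.028 ]), np.float64(0.00904799370574351))
driver [ 0.50890823 -0.27034506  0.016     ] [ 0.6155682  -0.43091285  0.006     ]
```

View pics/ov.png

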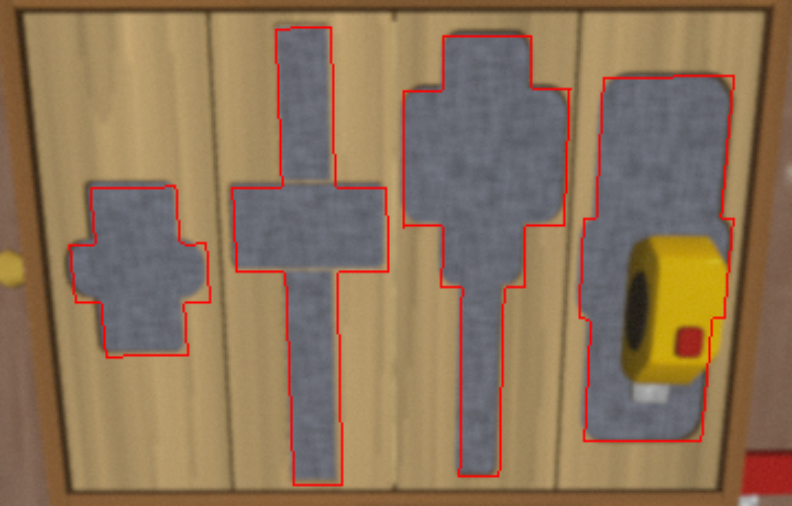

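Red outlines sit on the four recesses within about 1–2 mm: tape recess at (140,270), gauge (310,230), driver (485,150), plane (655,260). The yellow tape stands at (675,310) in the plane recess, and this crop confirms the choice. I'll fix a unit slip in the tape fit.

```bash
sed -i 's#q=rect(-w/2,w/2,-l/2,l/2); q=#q=rect(-w*500,w*500,-l*500,l*500); q=#' fit.py
python3 - <<'E'
from fit import *
import pickle
d=pickle.load(open('w2.pkl','rb')); hsv=cv2.cvtColor(d['pixels'],cv2.COLOR_RGB2HSV).astype(int)
m=np.zeros((480,640),np.uint8)
w=hsv[104:176,420:474]; a=(((w[...,0]>16)&(w[...,0]<32)&(w[...,1]>170))|((w[...,0]<8)&(w[...,1]>150))|(w[...,2]<60)).astype(np.uint8)
m[104:176,420:474]=cv2.morphologyEx(a,cv2.MORPH_OPEN,np.ones((3,3)))
for z in(-.004,0,.004): print('tape',fit(lambda p:iou(m,sil(d,p,.032,.069,.034+z,.094+z)),np.array([.696,-.062,.038])))
E
```

```text
tape (array([ 0.697511  , -0.06388252,  0.03525679]), np.float64(0.744833524684271))
tape (array([ 0.69587999, -0.06148163,  0.03806603]), np.float64(0.7291373981455465))
tape (array([ 0.69424518, -0.06381655,  0.04136291]), np.float64(0.7149159084642955))
```

>>> send_rows(series=[[[0,0,0],[45,20,-30],-1],[[0,0,0],[90,40,-60],-1],[[0,0,0],[131,58,-100],-1],[[0,0,0],[131,58,-150],-1],[[0,0,0],[131,58,-190],-1],[[0,0,0],[131,58,-225],-1],[[0,0,0],[131,58,-245],-1],[[0,0,0],[131,58,-255],-1],[[0,0,0],[131,58,-255],-0.5],[[0,0,0],[131,58,-255],1]])

```text
time_s: 5.72
eef_pos: [0.697, -0.0612, 0.0541]
eef_rot: [0.001, 0.693, 0.721, 0.001]
wrist_force: [-0.6, 0.2, 0.3]
opening: 0.602
grasp_force: 0.0
```

>>> send_rows(series=[[[0,0,0],[0,0,0],1],[[0,0,0],[0,0,0],1],[[0,0,0],[0,0,0],1],[[0,0,0],[0,0,0],1],[[0,0,0],[0,0,0],1]])

```text
time_s: 6.35
eef_pos: [0.6969, -0.0611, 0.0543]
eef_rot: [0.001, 0.693, 0.721, 0.001]
wrist_force: [-0.8, -0.3, 6.0]
opening: 0.332
grasp_force: 58.9
```

Run:
```python
from h import *
st()
```

```text
t 6.35 tcp [696.9 -61.1  54.3] closing deg 2.33 zaxis [ 0.003 -0.001 -1.   ] F [-0.8 -0.3  6. ] open 0.332 g 58.87401485815644 q [-0.26  0.59  1.36 -0.    1.19 -0.3 ]
```

>>> send_rows(series=[[[0,0,0],[0,0,20],1],[[0,0,0],[0,0,50],1],[[0,0,0],[-40,2,70],1],[[0,0,0],[-95,4,70],1],[[0,0,0],[-150,6,70],1],[[0,0,0],[-205,8,70],1],[[0,0,0.3],[-245,9,70],1],[[0,0,0.3],[-260,9,60],1],[[0,0,0.3],[-260,9,40],1],[[0,0,0.3],[-260,9,40],1]])

```text
time_s: 7.6
eef_pos: [0.4346, -0.0514, 0.092]
eef_rot: [-0.001, 0.691, 0.723, -0.0]
wrist_force: [-0.3, 0.8, -1.9]
opening: 0.338
grasp_force: 60.0
```

Run:
```python
from h import *
o,M=st(); d=snap('wrist','w3.png'); import pickle; pickle.dump(d,open('w3.pkl','wb'))
lm(['tape_center','tape_pocket','plane_pocket','gauge_pocket'],'wrist'); lm(['tape_center','plane_center'],'scene')
```

```text
t 7.6 tcp [434.6 -51.4  92. ] closing deg 2.62 zaxis [-0.002  0.001 -1.   ] F [-0.3  0.8 -1.9] open 0.338 g 59.95038142427802 q [-0.39  0.    2.03 -0.    1.11 -0.44]
tape_center []
tape_pocket []
plane_pocket []
gauge_pocket [([520.3, -50.5, 33.2], 0.63)]
tape_center [([700.1, -58.6, 65.6], 0.92), ([476.3, 176.7, 32.4], 0.86), ([585.9, 160.1, 31.0], 0.84), ([371.1, -415.3, 30.8], 0.5)]
plane_center [([365.8, 302.0, 32.0], 0.68)]
```

View pics/w3.png

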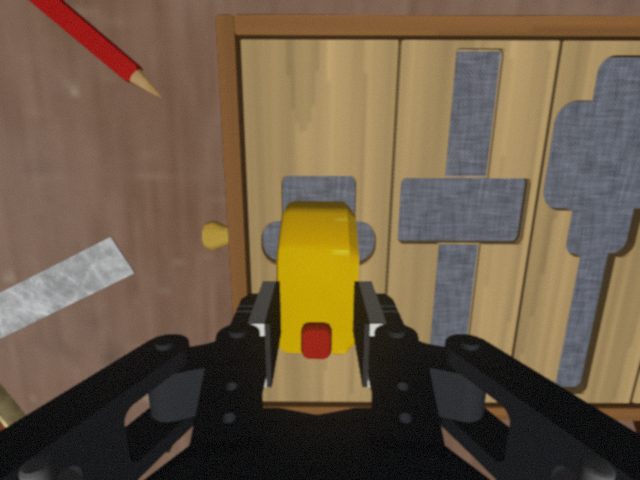

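The tape is held between the fingers at (318,280). Its recess shows behind it, with its far edge at row 177 and its relief tips at (262,242) and (376,242).

Run:
```python
from h import *
import pickle
d=pickle.load(open('w3.pkl','rb')); f=lambda u,v,z:np.round(ray(d,(u,v),z)*1000,1)
print('cam',d['xyz'])
print('pocket top corners',f(283,177,.042),f(356,177,.042),'relief',f(262,242,.040),f(376,242,.040))
print('gauge head L,R',f(400,210,.042),f(524,210,.042),'top/bot',f(462,178,.04),f(462,243,.04))
print('tape L,R',f(279,300,.13),f(358,300,.13),'far,near',f(320,202,.125),f(318,356,.125))
```

```text
cam [0.43291102 0.0155328  0.26795309]
pocket top corners [414.6 -13.1  42. ] [456.8 -11.1  42. ] relief [402.6 -53.5  40. ] [472.1 -50.3  40. ]
gauge head L,R [484.3 -29.3  42. ] [557.6 -25.9  42. ] top/bot [518.9  -9.1  40. ] [524.7 -48.5  40. ]
tape L,R [421.3 -49.3 130. ] [451.7 -47.9 130. ] far,near [435.3 -11.2 125. ] [437.6 -76.3 125. ]
```

>>> send_rows(series=[[[0,0,0],[1,-1,-15],1],[[0,0,0],[1,-1,-27],1],[[0,0,0],[1,-1,-34],1],[[0,0,0],[1,-1,-38],1],[[0,0,0],[1,-1,-39],1],[[0,0,0],[1,-1,-39],1]])

```text
time_s: 8.7
eef_pos: [0.4364, -0.0525, 0.0543]
eef_rot: [-0.001, 0.691, 0.723, -0.0]
wrist_force: [-7.1, 3.4, 14.3]
opening: 0.334
grasp_force: 62.7
```

>>> send_rows(series=[[[0,0,0],[0,0,0],-0.4],[[0,0,0],[0,0,0],-0.4],[[0,0,0],[0,0,25],-0.4],[[0,0,0],[0,0,70],-0.6],[[0,0,0],[-10,45,110],-1],[[0,0,0],[-20,95,140],-1],[[0,0,0],[-40,150,170],-1],[[0,0,0],[-55,205,190],-1],[[0,0,0],[-66,255,200],-1],[[0,0,0],[-66,285,200],-1]])

```text
time_s: 9.95
eef_pos: [0.3706, 0.2346, 0.2547]
eef_rot: [0.001, 0.69, 0.724, 0.002]
wrist_force: [0.9, -1.0, 0.0]
opening: 0.998
grasp_force: 0.0
```

>>> send_rows(series=[[[0,0,0],[0,0,0],-1],[[0,0,0],[0,0,0],-1]])

```text
time_s: 10.2
eef_pos: [0.3707, 0.2317, 0.253]
eef_rot: [0.0, 0.691, 0.723, -0.0]
wrist_force: [0.8, -0.8, 0.6]
opening: 0.999
grasp_force: 0.0
```

Run:
```python
from h import *
o,M=st(); d=snap('wrist','w4.png'); import pickle; pickle.dump(d,open('w4.pkl','wb'))
lm(['plane_center','tape_center'],'wrist'); d=snap('top','top1.png'); pickle.dump(d,open('top1.pkl','wb')); lm(['plane_center','tape_center','tape_pocket','gauge_center'],'top')
```

```text
t 10.2 tcp [370.7 231.7 253. ] closing deg 2.64 zaxis [-0.    -0.001 -1.   ] F [ 0.8 -0.8  0.6] open 0.999 g 0.0 q [ 0.29 -0.19  1.86 -0.    1.47  0.24]
plane_center [([369.2, 304.7, 23.8], 0.78)]
tape_center [([475.1, 178.9, 27.6], 0.7), ([583.7, 159.1, 32.7], 0.62)]
plane_center [([370.7, 311.7, 21.3], 0.69), ([607.3, 5.1, 30.5], 0.38)]
tape_center [([586.0, 158.2, 28.1], 0.93), ([483.8, 181.3, 32.5], 0.71), ([437.3, -58.0, 63.6], 0.63), ([375.9, -413.8, 31.5], 0.63)]
tape_pocket [([434.8, -52.1, 42.2], 0.57)]
gauge_center [([534.7, 285.5, 29.9], 0.76)]
```

View pics/w4.png

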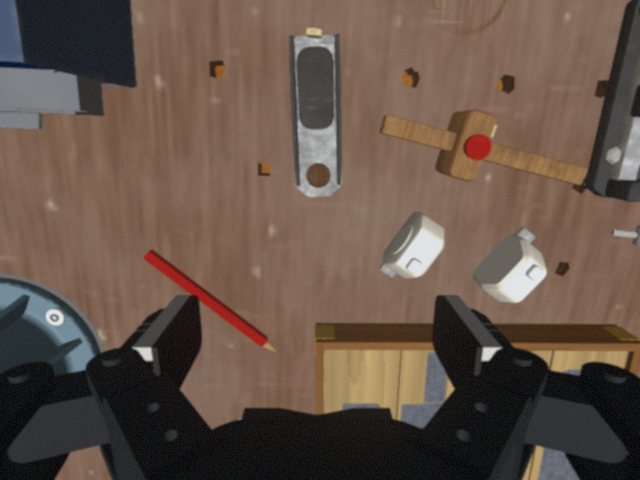

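The plane is at (316,115) with its dark body cap at (315,88) toward world +y, so its +y points to world +y. The gauge shows at (475,150), with its head toward world −x.

Run:
```python
from h import *
import pickle
d=pickle.load(open('w4.pkl','rb')); f=lambda u,v,z:np.round(ray(d,(u,v),z)*1000,1)
print('sole ends',f(315,36,.006),f(319,196,.006)); print('edges L/R',f(291,60,.006),f(341,60,.006),f(295,183,.006),f(342,183,.006))
print('cap',f(315,47,.051),f(316,129,.051),f(297,88,.051),f(334,88,.051), 'hole', f(318,175,.02))
a,b=f(389,125,.039),f(588,177,.039); print('gauge stem',a,b); print('head L/R top',f(447,140,.055),f(487,147,.055),'screw',f(478,147,.071),'head y',f(475,112,.055),f(458,179,.055))
d=pickle.load(open('top1.pkl','rb')); f=lambda u,v,z:np.round(ray(d,(u,v),z)*1000,1)
print('top: gauge',f(178,203,.039),f(162,288,.039),'plane',f(127,320,.006),f(198,314,.006))
im=cv2.cvtColor(d['pixels'],cv2.COLOR_RGB2BGR); 
cv2.imwrite('pics/c1.png',cv2.resize(np.hstack([im[140:340,100:240],im[140:340,250:370]]),None,fx=2.9,fy=2.9,interpolation=cv2.INTER_CUBIC))
```

```text
sole ends [363.4 385.1   6. ] [375.  225.8   6. ]
edges L/R [340.3 362.1   6. ] [390.4 364.5   6. ] [348.3 238.9   6. ] [399.4 241.3   6. ]
cap [364.4 367.1  51. ] [368.5 296.8  51. ] [349.5 332.1  51. ] [383.2 333.7  51. ] hole [372.7 250.4  20. ]
gauge stem [438.7 303.8  39. ] [642.2 263.2  39. ]
head L/R top [491.2 292.6  55. ] [529.6 288.   55. ] screw [514.7 288.1  71. ] head y [513.5 318.7  55. ] [506.7 256.9  55. ]
top: gauge [633.7 261.   39. ] [434.3 299.5  39. ] plane [359.8 391.6   6. ] [370.1 222.7   6. ]
```

View pics/c1.png

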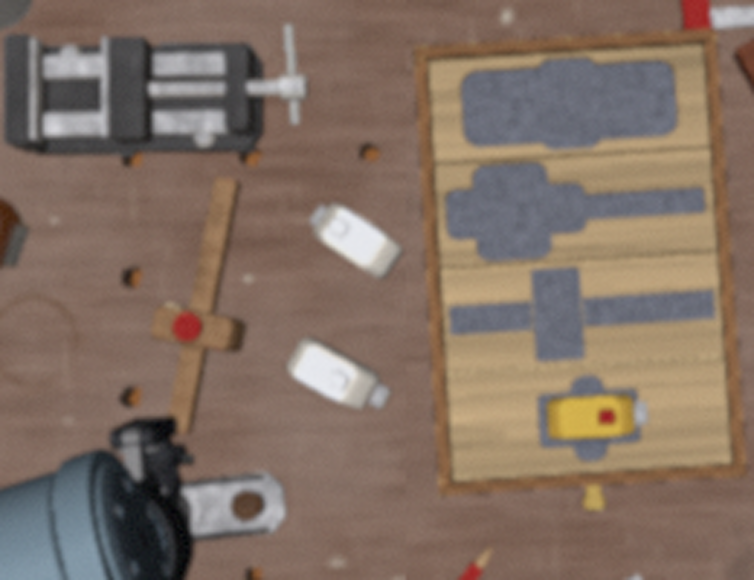

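The tape lies inside its own recess, at (592,415) in the crop. Next I'll grip the plane.

>>> send_rows(series=[[[0,0,1.4],[-3,45,-20],-1],[[0,0,1.4],[-3,93,-50],-1],[[0,0,1.4],[-3,93,-95],-1],[[0,0,1.4],[-3,93,-140],-1],[[0,0,1.4],[-3,93,-180],-1],[[0,0,1.4],[-3,93,-210],-1],[[0,0,1.4],[-3,93,-228],-1],[[0,0,1.4],[-3,93,-235],-1],[[0,0,1.4],[-3,93,-235],-0.5],[[0,0,1.4],[-3,93,-235],1]])

```text
time_s: 11.85
eef_pos: [0.3686, 0.3255, 0.0192]
eef_rot: [0.0, 0.682, 0.731, 0.001]
wrist_force: [-1.0, 0.4, 0.3]
opening: 0.603
grasp_force: 0.0
```

>>> send_rows(series=[[[0,0,0],[0,0,0],1],[[0,0,0],[0,0,0],1],[[0,0,0],[0,0,0],1],[[0,0,0],[0,0,0],1],[[0,0,0],[0,0,0],1]])

```text
time_s: 12.48
eef_pos: [0.3678, 0.3252, 0.0183]
eef_rot: [-0.0, 0.682, 0.731, -0.0]
wrist_force: [0.1, 0.3, -0.4]
opening: -0.002
grasp_force: 0.0
```

Run:
```python
from h import *
st()
```

```text
t 12.47 tcp [367.8 325.2  18.3] closing deg 4.02 zaxis [-0.  0. -1.] F [ 0.1  0.3 -0.4] open -0.002 g 0.0 q [0.48 0.25 1.94 0.   0.95 0.41]
```

Run:
```python
from h import *
import pickle
d=snap('wrist','w5.png');pickle.dump(d,open('w5.pkl','wb')); s=snap('scene'); cv2.imwrite('pics/s5.png',cv2.resize(cv2.cvtColor(s['pixels'],cv2.COLOR_RGB2BGR)[240:420,160:380],None,fx=3,fy=3))
lm(['plane_center'],'wrist')
```

```text
plane_center []
```

View pics/w5.png

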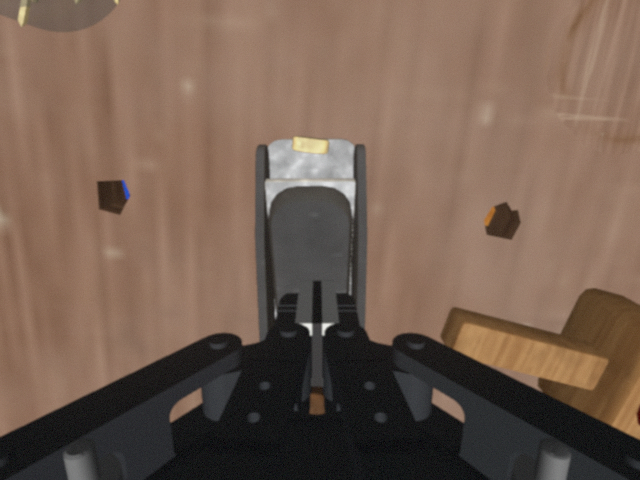

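View pics/s5.png

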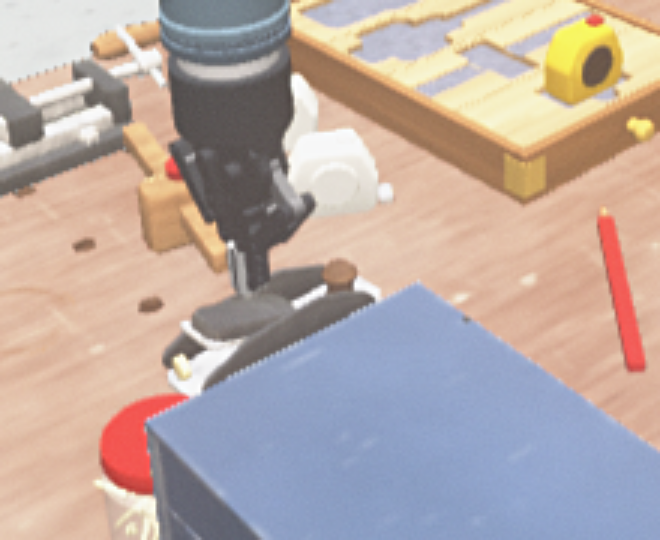

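The fingers closed empty. The view shows the plane's body cap at (310,240), farther toward +y than the shut fingers. I'll check whether the plane has moved.

Run:
```python
from h import *
import pickle
d=pickle.load(open('w5.pkl','rb')); f=lambda u,v,z:np.round(ray(d,(u,v),z)*1000,1)
print(d['xyz']); print('sole end',f(311,140,.006),'brass',f(311,145,.02),'cap far',f(311,188,.051),'cap near', f(311,322,.051),f(311,322,.03), 'sole LR',f(258,200,.006),f(366,200,.006))
print('tcp px',proj(d,[.3678,.3252,.0183]),proj(d,[.3678,.3252,.0373]))
```

```text
[0.36403971 0.39215861 0.19417444]
sole end [362.  386.1   6. ] brass [362.3 384.4  20. ] cap far [363.7 370.3  51. ] cap near [367.3 315.7  51. ] [367.8 304.4  30. ] sole LR [338.1 355.7   6. ] [390.8 359.5   6. ]
tcp px [[314.13916371 271.38057496]] [[313.92172843 287.02662422]]
```

>>> send_rows(series=[[[0,0,0],[0,0,0],-1],[[0,0,0],[0,0,0],-1],[[0,0,0],[0,0,0],-1],[[0,0,0],[0,0,0],-1],[[0,0,0],[0,0,25],-1],[[0,0,0],[0,0,50],-1],[[0,0,0],[0,0,70],-1],[[0,0,0],[0,0,70],-1]])

```text
time_s: 13.62
eef_pos: [0.3691, 0.3259, 0.0898]
eef_rot: [0.001, 0.682, 0.732, 0.002]
wrist_force: [-0.6, -0.6, 0.3]
opening: 0.999
grasp_force: 0.0
```

Run:
```python
from h import *
import pickle
st(); d=snap('wrist','w6.png');pickle.dump(d,open('w6.pkl','wb'))
lm(['plane_center'],'wrist')
```

```text
t 13.62 tcp [369.1 325.9  89.8] closing deg 4.03 zaxis [ 0.003  0.002 -1.   ] F [-0.6 -0.6  0.3] open 0.999 g 0.0 q [ 0.48  0.12  1.91 -0.    1.11  0.41]
plane_center [([366.5, 303.6, 23.8], 0.98)]
```

View pics/w6.png

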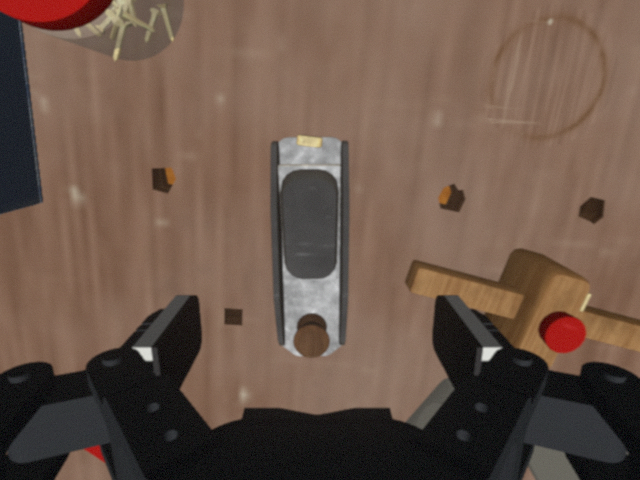

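The plane hasn't moved: cap at (309,222), knob at (311,338). The solid body may be on the knob side, so I'll probe there, about 20 mm the other way from centre.

>>> send_rows(series=[[[0,0,0],[1,-41,0],-1],[[0,0,0],[1,-41,-30],-1],[[0,0,0],[1,-41,-50],-1],[[0,0,0],[1,-41,-62],-1],[[0,0,0],[1,-41,-68],-1],[[0,0,0],[1,-41,-68],-1],[[0,0,0],[1,-41,-68],1],[[0,0,0],[1,-41,-68],1],[[0,0,0],[1,-41,-68],1],[[0,0,0],[1,-41,-68],1]])

```text
time_s: 14.98
eef_pos: [0.3689, 0.2842, 0.0205]
eef_rot: [0.0, 0.682, 0.732, 0.0]
wrist_force: [0.5, -0.3, -0.3]
opening: 0.143
grasp_force: 0.0
```

>>> send_rows(series=[[[0,0,0],[0,0,0],1],[[0,0,0],[0,0,0],1],[[0,0,0],[0,0,0],1]])

```text
time_s: 15.35
eef_pos: [0.3687, 0.2841, 0.0203]
eef_rot: [-0.0, 0.682, 0.731, -0.0]
wrist_force: [0.5, -0.8, 0.9]
opening: -0.0
grasp_force: 0.0
```

>>> send_rows(series=[[[0,0,0],[0,0,-5],1],[[0,0,0],[0,0,-10],1],[[0,0,0],[0,0,-14],1],[[0,0,0],[0,0,-16],1],[[0,0,0],[0,0,-16],1]])

```text
time_s: 15.98
eef_pos: [0.3686, 0.2841, 0.0041]
eef_rot: [-0.0, 0.682, 0.731, -0.0]
wrist_force: [0.0, 0.2, 0.9]
opening: 0.001
grasp_force: 0.0
```

Run:
```python
from h import *
import pickle
st(); s=snap('scene'); pickle.dump(s,open('s7.pkl','wb')); w=snap('wrist');pickle.dump(w,open('w7.pkl','wb'))
lm(['plane_center'],'scene'); lm(['plane_center'],'wrist')
f=lambda im:cv2.cvtColor(im,cv2.COLOR_RGB2BGR)
a=cv2.resize(f(s['pixels'])[280:400,190:330],(400,343)); b=cv2.resize(f(w['pixels']),(400,300)); b=cv2.copyMakeBorder(b,0,43,0,0,cv2.BORDER_CONSTANT)
cv2.imwrite('pics/c7.png',np.hstack([a,b])); print(proj(s,[[.3687,.2841,.004],[.3687,.2841,.06]]), proj(w,[[.3687,.2841,.004]]))
```

```text
t 15.97 tcp [368.6 284.1   4.1] closing deg 4.02 zaxis [-0. -0. -1.] F [0.  0.2 0.9] open 0.001 g 0.0 q [0.4  0.22 2.01 0.   0.91 0.33]
plane_center [([361.9, 304.5, 27.8], 0.67)]
plane_center [([367.7, 304.0, 26.4], 0.76)]
[[261.49232978 346.78386892]
 [259.83213615 324.47374784]] [[313.89687216 271.37397491]]
```

View pics/c7.png

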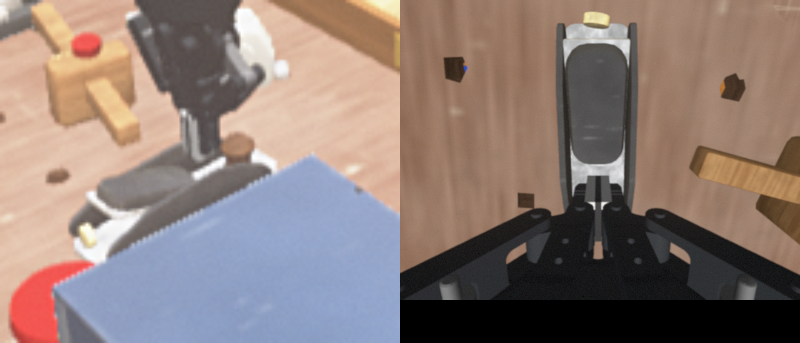

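The shut fingers reach 4 mm above the bench inside the visible 6 mm sole without any force. I'll sweep along the body to find whether anything solid is there.

>>> send_rows(series=[[[0,0,0],[0,0,26],1],[[0,0,0],[0,12,26],1],[[0,0,0],[-1,24,26],1],[[0,0,0],[-2,36,26],1],[[0,0,0],[-3,48,26],1],[[0,0,0],[-4,60,26],1],[[0,0,0],[-5,72,26],1],[[0,0,0],[-5,72,26],1]])

```text
time_s: 17.18
eef_pos: [0.3637, 0.357, 0.0303]
eef_rot: [0.0, 0.681, 0.732, 0.0]
wrist_force: [0.4, 0.4, -0.5]
opening: 0.004
grasp_force: 0.0
```

>>> send_rows(series=[[[0,0,0],[8,-10,-10],1],[[0,0,0],[16,-20,-20],1],[[0,0,0],[24,-20,-24],1],[[0,0,0],[32,-20,-24],1],[[0,0,0],[40,-20,-24],1],[[0,0,0],[40,-20,-24],1]])

```text
time_s: 17.92
eef_pos: [0.4041, 0.3354, 0.0056]
eef_rot: [-0.0, 0.682, 0.731, -0.0]
wrist_force: [-0.0, 0.3, 0.6]
opening: 0.007
grasp_force: 0.0
```

Run:
```python
from h import *
st(); snap('scene'); lm(['plane_center'],'scene'); snap('wrist'); lm(['plane_center','gauge_center'],'wrist')
```

```text
t 17.93 tcp [404.1 335.4   5.6] closing deg 3.95 zaxis [-0.001 -0.    -1.   ] F [-0.   0.3  0.6] open 0.007 g 0.0 q [ 0.47  0.33  1.86 -0.    0.95  0.4 ]
plane_center [([363.7, 301.6, 29.4], 0.81), ([523.4, -48.0, 34.2], 0.37)]
plane_center [([367.2, 304.5, 25.2], 0.65)]
gauge_center [([532.3, 282.4, 30.3], 0.62)]
```

The plane is intangible to the fingers: they pass through body and sole with no force, although it's clearly drawn there. I'll seat the gauge and screwdriver first and come back to the plane afterwards.

>>> send_rows(series=[[[0,0,0],[0,0,55],1],[[0,0,10],[10,0,110],1],[[0,0,20],[40,-10,160],0],[[0,0,30],[80,-25,200],-0.2],[[0,0,40],[125,-40,230],-0.2],[[0,0,50],[170,-55,245],-0.2],[[0,0,60],[196,-65,245],-0.2],[[0,0,70],[196,-65,245],-0.2],[[0,0,75],[196,-65,245],-0.2],[[0,0,75],[196,-65,245],-0.2]])

```text
time_s: 19.42
eef_pos: [0.5995, 0.2713, 0.2509]
eef_rot: [-0.0, 0.096, 0.995, -0.0]
wrist_force: [-0.0, -0.7, 0.1]
opening: 0.605
grasp_force: 0.0
```

Run:
```python
from h import *
import pickle
o,M=st(); d=snap('wrist','w8.png');pickle.dump(d,open('w8.pkl','wb')); lm(['gauge_center','plane_center'],'wrist')
g=np.array([.535,.2835]); print(proj(d,[[.535,.2835,.03],[.432,.304,.039],[.638,.263,.039]]))
```

```text
t 19.43 tcp [599.5 271.3 250.9] closing deg 78.99 zaxis [-0.001 -0.    -1.   ] F [-0.  -0.7  0.1] open 0.605 g 0.0 q [ 0.24  0.33  1.32  0.    1.5  -1.13]
gauge_center [([533.6, 281.8, 27.3], 0.66)]
plane_center []
[[316.29973438 127.3148796 ]
 [316.84895584   4.78382366]
 [315.82111498 232.75540141]]
```

View pics/w8.png

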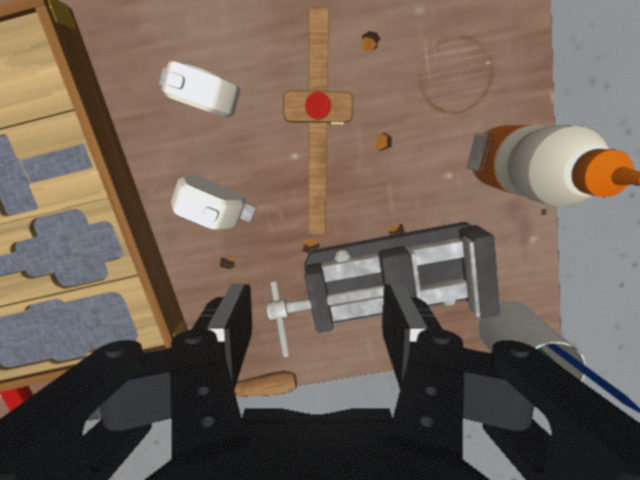

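Gauge stem is upright in the picture at column 318, rows 8–234, head at (318,106). That puts the centre at about (537,285) mm, so the grip is aligned.

>>> send_rows(series=[[[0,0,0],[-41,9,-40],-0.2],[[0,0,0],[-41,9,-90],-0.2],[[0,0,0],[-41,9,-140],-0.2],[[0,0,0],[-41,9,-185],-0.2],[[0,0,0],[-41,9,-215],-0.2],[[0,0,0],[-41,9,-230],-0.2],[[0,0,0],[-41,9,-237],-0.2],[[0,0,0],[-41,9,-237],1],[[0,0,0],[-41,9,-237],1],[[0,0,0],[-41,9,-237],1]])

```text
time_s: 20.82
eef_pos: [0.5596, 0.2804, 0.0155]
eef_rot: [0.001, 0.096, 0.995, 0.0]
wrist_force: [-0.0, 0.9, -0.1]
opening: 0.001
grasp_force: 0.0
```

>>> send_rows(series=[[[0,0,0],[0,0,0],1],[[0,0,0],[0,0,0],1],[[0,0,0],[0,0,0],1]])

```text
time_s: 21.2
eef_pos: [0.5587, 0.2801, 0.0143]
eef_rot: [-0.0, 0.096, 0.995, -0.0]
wrist_force: [-0.3, -0.0, -0.9]
opening: -0.001
grasp_force: 0.0
```

Run:
```python
from h import *
st()
```

```text
t 21.2 tcp [558.7 280.1  14.3] closing deg 79.02 zaxis [-0. -0. -1.] F [-0.3 -0.  -0.9] open -0.001 g 0.0 q [ 0.28  0.5   1.59 -0.    1.05 -1.1 ]
```

>>> send_rows(series=[[[0,0,0],[0,0,-8],1],[[0,0,0],[0,0,-13],1],[[0,0,0],[0,0,-16],1],[[0,0,0],[0,0,-16],1]])

```text
time_s: 21.7
eef_pos: [0.56, 0.2803, -0.0003]
eef_rot: [0.001, 0.096, 0.995, 0.0]
wrist_force: [-0.5, -1.6, 9.9]
opening: -0.006
grasp_force: 5.0
```

Run:
```python
from h import *
st(); d=snap('wrist'); lm(['gauge_center'],'wrist'); snap('scene'); lm(['gauge_center','plane_center','tape_center'],'scene')
b=d['pixels']; hsv=cv2.cvtColor(b,cv2.COLOR_RGB2HSV)
r=((hsv[...,0]<6)|(hsv[...,0]>174))&(hsv[...,1]>180)&(hsv[...,2]>90); ys,xs=np.nonzero(r); print('red screw px',xs.mean() if len(xs) else None,ys.mean() if len(ys) else None, proj(d,[[.537-.0196,.285+.004,.071]]))
```

```text
t 21.7 tcp [ 5.600e+02  2.803e+02 -3.000e-01] closing deg 79.02 zaxis [ 0.002  0.    -1.   ] F [-0.5 -1.6  9.9] open -0.006 g 4.985127076506615 q [ 0.27  0.52  1.59 -0.    1.02 -1.1 ]
gauge_center []
gauge_center [([538.4, 283.8, 27.1], 0.58), ([441.7, -51.2, 63.7], 0.46)]
plane_center [([364.6, 302.2, 28.1], 0.97)]
tape_center [([479.0, 179.0, 29.8], 0.83), ([440.1, -54.5, 65.3], 0.78), ([589.0, 159.1, 33.6], 0.73)]
red screw px 315.1444968231195 227.19307235089158 [[318.82926632 213.78847383]]
```

Bench contact reads true (10 N at z≈0), so the fingers are solid and the height is right, yet the gauge also let them close through it. I'll test the screwdriver.

>>> send_rows(series=[[[0,0,0],[0,0,55],1],[[0,0,0],[0,0,115],0],[[0,0,0],[0,-20,170],-0.2],[[0,0,-6],[0,-60,210],-0.2],[[0,0,-12],[0,-110,240],-0.2],[[0,0,-18],[0,-165,250],-0.2],[[0,0,-24],[0,-220,250],-0.2],[[0,0,-30],[0,-275,250],-0.2],[[0,0,-36],[0,-330,250],-0.2],[[0,0,-42],[0,-385,250],-0.2]])

```text
time_s: 23.25
eef_pos: [0.5579, -0.1061, 0.2475]
eef_rot: [-0.001, 0.448, 0.894, 0.0]
wrist_force: [0.5, -0.1, 0.7]
opening: 0.596
grasp_force: 0.0
```

>>> send_rows(series=[[[0,0,-2],[0,-60,0],-0.2],[[0,0,-3.4],[5,-120,0],-0.2],[[0,0,-3.4],[8,-180,0],-0.2],[[0,0,-3.4],[10,-240,0],-0.2],[[0,0,-3.4],[10,-262,0],-0.2],[[0,0,-3.4],[10,-262,0],-0.2]])

```text
time_s: 24.0
eef_pos: [0.568, -0.3675, 0.2468]
eef_rot: [-0.001, 0.473, 0.881, 0.0]
wrist_force: [0.5, 0.2, 0.6]
opening: 0.599
grasp_force: 0.0
```

Run:
```python
from h import *
import pickle
st(); d=snap('wrist','w9.png'); pickle.dump(d,open('w9.pkl','wb')); lm(['driver_center','driver_tip'],'wrist')
hsv=cv2.cvtColor(d['pixels'],cv2.COLOR_RGB2HSV); m=((hsv[...,0]>108)&(hsv[...,0]<125)&(hsv[...,1]>170)&(hsv[...,2]>90)).astype(np.uint8)
n,l,s,c=cv2.connectedComponentsWithStats(m)
for i in range(1,n):
    if s[i,4]>200:
        y,x=np.nonzero(l==i); P=np.array([ray(d,(a,b),.016)[:2] for a,b in zip(x,y)]); cc=P.mean(0); u=np.linalg.svd(P-cc,full_matrices=False)[2][0]; u=u if u[1]>0 else -u; t=(P-cc)@u
        print(s[i],c[i],'blue centroid',cc*1000,'ang',np.degrees(np.arctan2(u[1],u[0])),'ends',(cc+t.min()*u)*1000,(cc+t.max()*u)*1000)
```

```text
t 24.0 tcp [ 568.  -367.5  246.8] closing deg 33.5 zaxis [-0.002  0.002 -1.   ] F [0.5 0.2 0.6] open 0.599 g 0.0 q [-0.75  0.37  1.27  0.    1.5  -1.33]
driver_center [([527.1, -317.5, 14.0], 0.81)]
driver_tip [([617.9, -436.2, 9.4], 0.66)]
[ 303   76   28  101 2149] [317.07352257 119.79897627] blue centroid [ 528.72748687 -305.47126065] ang 124.7939961842793 ends [ 560.57164495 -351.29924576] [ 505.01271241 -271.34254142]
[311 348  73  43 218] [350.66055046 371.20642202] blue centroid [ 722.34626922 -524.07674737] ang 179.96484363764574 ends [ 769.14311304 -524.10546165] [ 665.14507552 -524.04164904]
[255 384  50  28 387] [273.64082687 399.35658915] blue centroid [ 666.00473618 -608.776552  ] ang 5.369951223168787 ends [ 638.07041039 -611.4023429 ] [ 706.4746017 -604.9724364]
```

>>> send_rows(series=[[[0,0,1],[-18,29,-30],-0.2],[[0,0,1],[-36,58,-70],-0.2],[[0,0,1],[-36,58,-120],-0.2],[[0,0,1],[-36,58,-170],-0.2],[[0,0,1],[-36,58,-210],-0.2],[[0,0,1],[-36,58,-232],-0.2],[[0,0,1],[-36,58,-242],-0.2],[[0,0,1],[-36,58,-242],1],[[0,0,1],[-36,58,-242],1],[[0,0,1],[-36,58,-242],1]])

```text
time_s: 25.4
eef_pos: [0.5336, -0.3094, 0.0077]
eef_rot: [0.001, 0.465, 0.886, -0.0]
wrist_force: [0.4, 0.6, -0.0]
opening: 0.003
grasp_force: 0.0
```

>>> send_rows(series=[[[0,0,0],[0,0,0],1],[[0,0,0],[0,0,0],1],[[0,0,0],[0,0,0],1]])

```text
time_s: 25.78
eef_pos: [0.5328, -0.3089, 0.0063]
eef_rot: [0.0, 0.465, 0.885, -0.0]
wrist_force: [-0.1, 0.4, 0.7]
opening: 0.001
grasp_force: 0.0
```

Run:
```python
from h import *
st(); d=snap('wrist'); lm(['driver_tip'],'wrist')
```

```text
t 25.77 tcp [ 532.8 -308.9    6.3] closing deg 34.62 zaxis [ 0. -0. -1.] F [-0.1  0.4  0.7] open 0.001 g 0.0 q [-0.72  0.5   1.62 -0.    1.03 -1.32]
driver_tip []
```

The screwdriver let the fingers through too. To tell whether the tools are intangible or the fingers have stopped touching objects, I'll re-grip the seated tape in place.

>>> send_rows(series=[[[0,0,0],[0,0,50],0],[[0,0,-5],[0,10,110],-0.2],[[0,0,-12],[-15,50,165],-0.4],[[0,0,-20],[-35,100,180],-0.4],[[0,0,-27],[-60,150,180],-0.4],[[0,0,-32],[-80,200,180],-0.4],[[0,0,-32],[-96,245,180],-0.4],[[0,0,-32],[-96,256,160],-0.4],[[0,0,-32],[-96,256,160],-0.4]])

```text
time_s: 27.0
eef_pos: [0.4356, -0.0517, 0.1654]
eef_rot: [-0.001, 0.69, 0.724, -0.0]
wrist_force: [-0.3, 0.1, 0.3]
opening: 0.699
grasp_force: 0.0
```

Run:
```python
from h import *
import pickle
st(); d=snap('wrist','w10.png'); pickle.dump(d,open('w10.pkl','wb')); lm(['tape_center'],'wrist'); d=snap('top'); lm(['tape_center','driver_center','gauge_center','plane_center'],'top')
```

```text
t 27.0 tcp [435.6 -51.7 165.4] closing deg 2.73 zaxis [-0.002  0.001 -1.   ] F [-0.3  0.1  0.3] open 0.699 g 0.0 q [-0.39 -0.1   1.97 -0.    1.28 -0.44]
tape_center []
tape_center [([377.7, -411.5, 31.7], 0.77), ([481.6, 181.0, 31.3], 0.75), ([581.4, 158.0, 31.0], 0.72)]
driver_center [([529.5, -315.6, 14.7], 0.65)]
gauge_center [([527.9, 285.6, 29.4], 0.58)]
plane_center []
```

>>> send_rows(series=[[[0,0,0],[1,-1,-40],-0.4],[[0,0,0],[1,-1,-75],-0.4],[[0,0,0],[1,-1,-98],-0.4],[[0,0,0],[1,-1,-110],-0.4],[[0,0,0],[1,-1,-110],0.2],[[0,0,0],[1,-1,-110],1],[[0,0,0],[1,-1,-110],1],[[0,0,0],[1,-1,-110],1]])

```text
time_s: 28.35
eef_pos: [0.4449, -0.0563, 0.063]
eef_rot: [0.007, 0.691, 0.723, 0.003]
wrist_force: [-2.5, 3.0, 33.4]
opening: 0.007
grasp_force: 25.7
```

Run:
```python
from h import *
st()
```

```text
t 28.35 tcp [444.9 -56.3  63. ] closing deg 2.63 zaxis [ 0.014 -0.005 -1.   ] F [-2.5  3.  33.4] open 0.007 g 25.73047897478773 q [-0.39  0.06  2.04  0.    1.02 -0.44]
```

Run:
```python
from h import *
f=lambda c:cv2.cvtColor(snap(c)['pixels'],cv2.COLOR_RGB2BGR)
s=f('scene');w=f('wrist');w10=cv2.imread('pics/w10.png'); c1=cv2.imread('pics/top1.png')
a=cv2.resize(s[190:310,230:410],(400,266)); a2=cv2.resize(s,(400,300))
cv2.imwrite('pics/m.png',np.vstack([np.hstack([a[:266],cv2.resize(w,(400,266))]),np.hstack([cv2.resize(s,(400,300)),cv2.resize(w10,(400,300))])]))
lm(['tape_center'],'scene')
```

```text
tape_center [([585.7, 161.0, 32.6], 0.93), ([476.0, 178.9, 33.5], 0.92), ([450.0, -52.7, 67.1], 0.69)]
```

View pics/m.png

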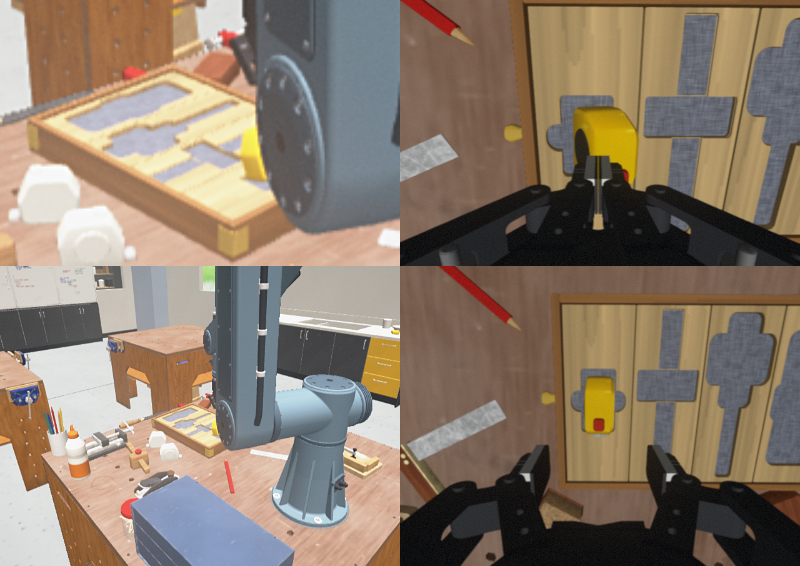

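The seated tape at (598,400) in the lower-right panel was pushed aside and tilted by the shut fingers in the upper-right panel, so contact with it is back. That used my last picture, so from here I measure by numbers only. I'll lift clear and see how the tape settled.

>>> send_rows(series=[[[0,0,0],[0,0,10],1],[[0,0,0],[0,0,25],1],[[0,0,0],[0,0,45],1],[[0,0,0],[0,0,80],1],[[0,0,0],[0,-20,130],0],[[0,0,0],[10,-40,180],-1],[[0,0,0],[20,-50,210],-1],[[0,0,0],[20,-50,210],-1],[[0,0,0],[20,-50,210],-1]])

```text
time_s: 29.62
eef_pos: [0.457, -0.1033, 0.2655]
eef_rot: [-0.001, 0.691, 0.723, -0.0]
wrist_force: [-0.0, -0.3, -0.3]
opening: 1.0
grasp_force: 0.0
```

```bash
cat >> fit.py <<'E'
def tapefit(d,z0=.034,p0=(.437,-.0535,.045),box=40):
    hsv=cv2.cvtColor(d['pixels'],cv2.COLOR_RGB2HSV).astype(int)
    H,S,V=hsv[...,0],hsv[...,1],hsv[...,2]
    c=proj(d,[p0[0],p0[1],.06])[0].astype(int)
    m=((H>16)&(H<32)&(S>170)&(V>120)).astype(np.uint8)
    w=np.zeros_like(m); w[max(0,c[1]-70):c[1]+90,max(0,c[0]-70):c[0]+70]=1
    m=cv2.morphologyEx(m*w,cv2.MORPH_OPEN,np.ones((5,5))); m=cv2.morphologyEx(m,cv2.MORPH_CLOSE,np.ones((15,15)))
    y,x=np.nonzero(m); r=cv2.minAreaRect(np.c_[x,y].astype(np.float32)) if len(x)>5 else None
    print('yellow',len(x),r, 'bbox',(x.min(),x.max(),y.min(),y.max()) if len(x) else None)
    return m,fit(lambda p:iou(m,sil(d,p,.032,.069,z0,z0+.06)),np.array(p0))
E
python3 - <<'E'
from fit import *
import pickle
st(); d=snap('wrist','w11.png'); pickle.dump(d,open('w11.pkl','wb')); lm(['tape_center','tape_pocket','plane_pocket','gauge_pocket'],'wrist')
m,r=tapefit(d); print(r)
m,r=tapefit(d,.042,(.447,-.0535,.045)); print(r)
e=pickle.load(open('w10.pkl','rb')); print('before',tapefit(e)[1])
for p in ([.437,-.0535],[.45,-.0535]): print(p,[ (np.nonzero(sil(d,(*p,.045),.032,.069,.034,.094))[k].min(),np.nonzero(sil(d,(*p,.045),.032,.069,.034,.094))[k].max()) for k in (1,0)])
E
```

```text
t 29.62 tcp [ 457.  -103.3  265.5] closing deg 2.62 zaxis [-0.001  0.001 -1.   ] F [-0.  -0.3 -0.3] open 1.0 g 0.0 q [-0.48 -0.12  1.78  0.    1.48 -0.52]
tape_center [([371.2, -414.5, 33.3], 0.68), ([436.6, -53.0, 64.3], 0.64)]
tape_pocket [([528.3, -314.2, 17.1], 0.6)]
plane_pocket [([692.0, -41.3, 32.3], 0.74)]
gauge_pocket [([519.2, -50.8, 32.6], 0.79)]
yellow 2526 ((296.5, 144.0), (72.0, 35.0), 90.0) bbox (np.int64(279), np.int64(314), np.int64(108), np.int64(180))
(array([ 0.43875292, -0.05548265,  0.04717752]), np.float64(0.8344895936570862))
yellow 2526 ((296.5, 144.0), (72.0, 35.0), 90.0) bbox (np.int64(279), np.int64(314), np.int64(108), np.int64(180))
(array([ 0.43985572, -0.05599386,  0.06866329]), np.float64(0.7839851024208566))
yellow 3774 ((318.5, 223.5), (89.0, 47.0), 90.0) bbox (np.int64(295), np.int64(342), np.int64(179), np.int64(268))
before (array([ 0.43838169, -0.05497181,  0.03406554]), np.float64(0.6895669651014069))
[0.437, -0.0535] [(np.int64(276), np.int64(314)), (np.int64(105), np.int64(186))]
[0.45, -0.0535] [(np.int64(291), np.int64(329)), (np.int64(106), np.int64(187))]
```

The tape dropped back into its recess (fit gives 438, −55 mm, level height). Contacts seem to be active again, so I'll retry the screwdriver.

>>> send_rows(series=[[[0,0,10],[20,-50,0],-0.2],[[0,0,20],[40,-105,-20],-0.2],[[0,0,30],[60,-160,-50],-0.2],[[0,0,32],[75,-206,-90],-0.2],[[0,0,32],[75,-206,-140],-0.2],[[0,0,32],[75,-206,-190],-0.2],[[0,0,32],[75,-206,-230],-0.2],[[0,0,32],[75,-206,-252],-0.2],[[0,0,32],[75,-206,-260],-0.2],[[0,0,32],[75,-206,-260],-0.2]])

```text
time_s: 31.12
eef_pos: [0.5327, -0.3096, 0.0061]
eef_rot: [-0.0, 0.465, 0.886, 0.0]
wrist_force: [-0.6, 0.3, 0.3]
opening: 0.6
grasp_force: 0.0
```

>>> send_rows(series=[[[0,0,0],[0,0,0],0.2],[[0,0,0],[0,0,0],1],[[0,0,0],[0,0,0],1],[[0,0,0],[0,0,0],1],[[0,0,0],[0,0,0],1]])

```text
time_s: 31.75
eef_pos: [0.5328, -0.3099, 0.0064]
eef_rot: [0.0, 0.465, 0.885, -0.0]
wrist_force: [-0.0, 0.7, -0.1]
opening: 0.0
grasp_force: 0.0
```

Run:
```python
from h import *
st()
```

```text
t 31.75 tcp [ 532.8 -309.9    6.4] closing deg 34.62 zaxis [ 0. -0. -1.] F [-0.   0.7 -0.1] open 0.0 g 0.0 q [-0.72  0.5   1.62 -0.    1.03 -1.32]
```

>>> send_rows(series=[[[0,0,0],[0,0,50],1],[[0,0,0],[-20,-15,100],1],[[0,0,0],[-70,-50,110],1],[[0,0,0],[-120,-80,110],1],[[0,0,0],[-159,-104,100],1],[[0,0,0],[-159,-104,70],1],[[0,0,0],[-159,-104,58],1],[[0,0,0],[-159,-104,51],1],[[0,0,0],[-159,-104,47],1],[[0,0,0],[-159,-104,47],1]])

```text
time_s: 33.0
eef_pos: [0.3744, -0.4138, 0.0536]
eef_rot: [0.0, 0.464, 0.886, -0.0]
wrist_force: [-0.5, -0.0, 0.1]
opening: 0.003
grasp_force: 0.0
```

>>> send_rows(series=[[[0,0,0],[0,0,50],1],[[0,0,0],[10,45,90],1],[[0,0,0],[20,100,110],1],[[0,0,0],[30,160,110],1],[[0,0,-5],[40,220,110],1],[[0,0,-10],[50,280,110],1],[[0,0,-20],[60,335,110],1],[[0,0,-30],[63,360,80],1],[[0,0,-32],[63,360,50],1],[[0,0,-32],[63,360,43],1]])

```text
time_s: 34.25
eef_pos: [0.4359, -0.0528, 0.0953]
eef_rot: [-0.001, 0.69, 0.724, -0.0]
wrist_force: [-0.2, -0.8, 0.3]
opening: -0.002
grasp_force: 0.0
```

>>> send_rows(series=[[[0,0,0],[0,0,-2],1],[[0,0,0],[0,0,-6],1],[[0,0,0],[0,0,-6],1]])

```text
time_s: 34.62
eef_pos: [0.4372, -0.0544, 0.0908]
eef_rot: [0.0, 0.691, 0.723, 0.0]
wrist_force: [1.4, 1.1, -0.6]
opening: 0.002
grasp_force: 0.0
```

>>> send_rows(series=[[[0,0,0],[0,0,-3],1],[[0,0,0],[0,0,-3],1],[[0,0,0],[0,0,-3],1],[[0,0,0],[0,0,-3],1]])

```text
time_s: 35.12
eef_pos: [0.4368, -0.0539, 0.0874]
eef_rot: [0.0, 0.691, 0.723, 0.0]
wrist_force: [0.2, 0.3, 0.6]
opening: 0.002
grasp_force: 0.0
```

>>> send_rows(series=[[[0,0,0],[0,0,0],1],[[0,0,0],[0,0,0],1],[[0,0,0],[0,0,0],1],[[0,0,0],[0,0,0],1],[[0,0,0],[0,0,0],1],[[0,0,0],[0,0,0],1],[[0,0,0],[0,0,0],1],[[0,0,0],[0,0,0],1]])

```text
time_s: 36.12
eef_pos: [0.4368, -0.0539, 0.0873]
eef_rot: [-0.0, 0.691, 0.723, 0.0]
wrist_force: [0.3, 1.0, 0.1]
opening: 0.001
grasp_force: 0.0
```

>>> send_rows(series=[[[0,0,0],[0,0,40],1],[[0,0,0],[0,0,78],0],[[0,0,0],[0,0,78],-0.4],[[0,0,0],[0,0,78],-0.4],[[0,0,0],[0,0,40],-0.4],[[0,0,0],[0,0,5],-0.4],[[0,0,0],[0,0,-20],-0.4],[[0,0,0],[0,0,-32],-0.4]])

```text
time_s: 37.12
eef_pos: [0.4346, -0.053, 0.0526]
eef_rot: [-0.002, 0.691, 0.723, -0.001]
wrist_force: [-0.4, -0.1, -0.1]
opening: 0.701
grasp_force: 0.0
```

>>> send_rows(series=[[[0,0,0],[0,0,0],0.2]])

```text
time_s: 37.25
eef_pos: [0.4357, -0.0534, 0.0542]
eef_rot: [-0.001, 0.691, 0.723, -0.001]
wrist_force: [-0.1, -0.8, 0.9]
opening: 0.5
grasp_force: 0.0
```

>>> send_rows(series=[[[0,0,0],[0,0,0],0.4]])

```text
time_s: 37.38
eef_pos: [0.4377, -0.0542, 0.0566]
eef_rot: [0.001, 0.691, 0.723, 0.0]
wrist_force: [-0.9, 3.2, 21.0]
opening: 0.317
grasp_force: 43.1
```

>>> send_rows(series=[[[0,0,0],[0,0,0],0.4]])

```text
time_s: 37.5
eef_pos: [0.4397, -0.0545, 0.0579]
eef_rot: [0.003, 0.691, 0.723, 0.002]
wrist_force: [0.7, 2.1, 6.7]
opening: 0.3
grasp_force: 27.7
```

>>> send_rows(series=[[[0,0,0],[0,0,0],0.34],[[0,0,0],[0,0,0],0.34],[[0,0,0],[0,0,0],0.34],[[0,0,0],[0,0,0],0.34]])

```text
time_s: 38.0
eef_pos: [0.4394, -0.0545, 0.0579]
eef_rot: [0.002, 0.691, 0.723, 0.001]
wrist_force: [0.1, 1.5, 8.3]
opening: 0.334
grasp_force: 3.7
```

Run:
```python
from h import *
st(); snap('wrist'); snap('top'); lm(['tape_center'],'top')
```

```text
t 38.0 tcp [439.4 -54.5  57.9] closing deg 2.62 zaxis [ 0.005 -0.001 -1.   ] F [0.1 1.5 8.3] open 0.334 g 3.710280338964367 q [-0.39  0.07  2.05  0.    1.02 -0.44]
tape_center [([375.7, -411.8, 31.1], 0.88), ([585.1, 154.4, 31.0], 0.66), ([480.9, 183.8, 30.1], 0.66), ([529.1, 288.0, 28.7], 0.38)]
```

The readings now point to one simpler cause: the fingertips may physically sit well above the reported TCP. That would make the fingers pass over the low tools and pinch only the top of the tape. I'll check this against the saved pictures of the shut fingers.

Run:
```python
from h import *
import pickle
def zat(d,uv,y):
    a=ray(d,uv,0.);b=ray(d,uv,.1); t=(y-a[1])/(b[1]-a[1]); return (a+t*(b-a))*1000
for n,uv,ty,tz in (('w5',(318,282),.3252,.0183),('w7',(318,285),.2841,.0041)):
    d=pickle.load(open(n+'.pkl','rb'))
    for o in (-.011,0,.011): print(n,o,np.round(zat(d,uv,ty+o),1),'tip above TCP by',round(zat(d,uv,ty+o)[2]-tz*1000,1))
d=pickle.load(open('w3.pkl','rb'))
for uv in ((275,283),(365,283),(268,385),(366,385)): print('w3',uv,[np.round(zat(d,uv,-.0514+o)-[434.6,-51.4,92],1) for o in (-.011,0,.011)])
g=cv2.cvtColor(pickle.load(open('w5.pkl','rb'))['pixels'],cv2.COLOR_RGB2GRAY); print(g[262:340:4,306:332:4])
```

```text
w5 -0.011 [370.5 314.2   4.6] tip above TCP by -13.7
w5 0 [369.6 325.2  31.3] tip above TCP by 13.0
w5 0.011 [368.7 336.2  58.1] tip above TCP by 39.8
w7 -0.011 [371.5 273.1  -5.7] tip above TCP by -9.8
w7 0 [370.6 284.1  20.5] tip above TCP by 16.4
w7 0.011 [369.7 295.1  46.7] tip above TCP by 42.6
w3 (275, 283) [array([-19.6, -11. ,  -9.9]), array([-17.1,   0. ,  16.3]), array([-14.5,  11. ,  42.6])]
w3 (365, 283) [array([ 27.4, -11. , -15.2]), array([23.3,  0. , 11.8]), array([19.2, 11. , 38.8])]
w3 (268, 385) [array([-13.3, -11. ,  71.7]), array([-11.7,   0. ,  86.4]), array([-10. ,  11. , 101.1])]
w3 (366, 385) [array([ 17.5, -11. ,  69.7]), array([14.8,  0. , 84.7]), array([12.1, 11. , 99.7])]
[[ 82  78  80  80  79  83  75]
 [ 78  81  81  79  81  77  80]
 [ 79  82  80  82  82  80  79]
 [ 79  78  80  78  81  84  79]
 [ 79  78  76  81  80  81  80]
 [ 81  78  30  25  72  81  75]
 [ 79  77  26  28  71  81  80]
 [ 77  79  26  23  70  80  81]
 [ 85  81  21  24  67  84  80]
 [ 81  77  21  30  67  80  81]
 [ 75  79  24  22  67  79  80]
 [ 80  81  29  19  67  78  78]
 [ 76  81  21  30  67  78  79]
 [ 78  74  26  21  61  76  73]
 [ 77  78  15  19  60  78  81]
 [116 112  26  26  91 114 112]
 [185 231  67  68 185 225  74]
 [ 22 210  68  67 185  55  23]
 [ 12 181  65  68 165  27  27]
 [ 31  24  65  66  47  24  23]]
```

Found it: in three pictures the fingertips show at the same pixel row (about 283), putting the real tips about 35–40 mm above the reported TCP. That explains everything, including the shallow grip on the tape. I'll lower all grasps by about 35 mm, starting with the screwdriver and checking force on the way down.

>>> send_rows(series=[[[0,0,0],[0,0,0],-0.2],[[0,0,0],[0,0,40],-0.2],[[0,0,5],[0,-20,90],-0.2],[[0,0,12],[20,-75,110],-0.2],[[0,0,20],[45,-130,100],-0.2],[[0,0,30],[70,-190,80],-0.2],[[0,0,32],[93,-245,50],-0.2],[[0,0,32],[93,-255,10],-0.2],[[0,0,32],[93,-255,-25],-0.2],[[0,0,32],[93,-255,-55],-0.2]])

```text
time_s: 39.4
eef_pos: [0.5293, -0.3091, -0.0012]
eef_rot: [-0.0, 0.465, 0.885, 0.0]
wrist_force: [0.4, -0.5, 1.0]
opening: 0.601
grasp_force: 0.0
```

>>> send_rows(series=[[[0,0,0],[0,0,-12],-0.2],[[0,0,0],[0,0,-22],-0.2],[[0,0,0],[0,0,-30],-0.2],[[0,0,0],[0,0,-30],-0.2]])

```text
time_s: 39.9
eef_pos: [0.5299, -0.3089, -0.0296]
eef_rot: [0.0, 0.465, 0.886, -0.0]
wrist_force: [-0.0, 0.3, -0.8]
opening: 0.599
grasp_force: 0.0
```

>>> send_rows(series=[[[0,0,0],[0,0,0],0.2],[[0,0,0],[0,0,0],1],[[0,0,0],[0,0,0],1],[[0,0,0],[0,0,0],1]])

```text
time_s: 40.4
eef_pos: [0.5305, -0.3093, -0.0286]
eef_rot: [0.001, 0.465, 0.885, -0.0]
wrist_force: [-0.9, 1.1, 6.4]
opening: 0.306
grasp_force: 58.5
```

The screwdriver is held (58 N at 26 mm). I'll carry it to its slot.

>>> send_rows(series=[[[0,0,0],[0,0,40],1],[[0,0,0],[0,0,85],1],[[0,0,-6],[10,45,100],1],[[0,0,-14],[25,100,100],1],[[0,0,-22],[40,155,100],1],[[0,0,-30],[55,210,100],1],[[0,0,-32],[68,265,100],1],[[0,0,-32],[76,305,90],1],[[0,0,-32],[77,316,70],1],[[0,0,-32],[77,316,70],1]])

```text
time_s: 41.65
eef_pos: [0.6045, 0.0077, 0.0377]
eef_rot: [-0.002, 0.69, 0.724, -0.002]
wrist_force: [-0.3, -0.4, -1.9]
opening: 0.302
grasp_force: 59.2
```

```bash
cat >> fit.py <<'E'
def blue(d,z,win=None):
    hsv=cv2.cvtColor(d['pixels'],cv2.COLOR_RGB2HSV); m=((hsv[...,0]>108)&(hsv[...,0]<125)&(hsv[...,1]>170)&(hsv[...,2]>70)).astype(np.uint8)
    n,l,s,c=cv2.connectedComponentsWithStats(m); i=1+np.argmax(s[1:,4]); y,x=np.nonzero(l==i)
    P=np.array([ray(d,(a,b),z)[:2] for a,b in zip(x,y)]); cc=P.mean(0); u=np.linalg.svd(P-cc,full_matrices=False)[2][0]; u=u if u[1]>0 else -u; t=(P-cc)@u
    print('blue',s[i],'cen',np.round(cc*1000,1),'ang',np.degrees(np.arctan2(u[1],u[0])),'ends',np.round((cc+t.min()*u)*1000,1),np.round((cc+t.max()*u)*1000,1))
E
python3 - <<'E'
from fit import *
import pickle
o,M=st(); d=snap('wrist','w12.png'); pickle.dump(d,open('w12.pkl','wb')); lm(['driver_center','driver_tip','driver_pocket','gauge_pocket'],'wrist'); blue(d,o['eef_pos'][2]+.0446)
d=snap('scene'); lm(['driver_center','driver_pocket','gauge_pocket','gauge_center','plane_center'],'scene'); d=snap('top'); lm(['driver_tip','driver_center','tape_center'],'top')
E
```

```text
t 41.65 tcp [604.5   7.7  37.7] closing deg 2.7 zaxis [-0.005  0.    -1.   ] F [-0.3 -0.4 -1.9] open 0.302 g 59.214021239604335 q [-0.18  0.43  1.64 -0.    1.08 -0.23]
driver_center [([602.4, -0.4, 83.5], 0.86)]
driver_tip []
driver_pocket []
gauge_pocket []
blue [  273   190    89   225 15076] cen [605.5  16. ] ang 92.61441133811785 ends [607.8 -36.1] [603.7  54.2]
driver_center [([606.1, 3.2, 82.6], 0.59)]
driver_pocket [([605.8, 7.6, 27.8], 0.66)]
gauge_pocket [([523.1, -51.0, 37.1], 0.92)]
gauge_center [([530.6, 285.8, 27.5], 0.73)]
plane_center [([364.4, 305.8, 26.6], 0.97)]
driver_tip [([610.2, -147.8, 75.3], 0.52)]
driver_center []
tape_center [([377.1, -410.7, 30.8], 0.87), ([434.5, -57.6, 62.3], 0.82), ([480.6, 180.8, 30.3], 0.8), ([586.0, 159.0, 28.4], 0.52)]
```

>>> send_rows(series=[[[0,0,0],[1,2,-8],1],[[0,0,0],[1,2,-16],1],[[0,0,0],[1,2,-20],1],[[0,0,0],[1,2,-20],1]])

```text
time_s: 42.9
eef_pos: [0.6072, 0.0092, 0.0195]
eef_rot: [-0.001, 0.691, 0.723, -0.0]
wrist_force: [-0.4, -0.4, -1.6]
opening: 0.301
grasp_force: 59.3
```

>>> send_rows(series=[[[0,0,0],[0.5,0,-6],1],[[0,0,0],[0.5,0,-10],1],[[0,0,0],[0.5,0,-13],1],[[0,0,0],[0.5,0,-14],1],[[0,0,0],[0.5,0,-14],1]])

```text
time_s: 43.52
eef_pos: [0.6083, 0.0091, 0.0063]
eef_rot: [-0.0, 0.691, 0.723, -0.0]
wrist_force: [0.8, 1.0, -1.6]
opening: 0.307
grasp_force: 59.3
```

>>> send_rows(series=[[[0,0,0],[0,0,-1.5],1],[[0,0,0],[0,0,-1.5],0.2],[[0,0,0],[0,0,-1.5],0.1],[[0,0,0],[0,0,-1.5],0.1],[[0,0,0],[0,0,25],0],[[0,0,0],[0,0,70],-0.2],[[0,0,0],[-10,-30,130],-0.2],[[0,0,0],[-30,-90,190],-1],[[0,0,0],[-30,-100,240],-1],[[0,0,0],[-30,-100,240],-1]])

```text
time_s: 44.78
eef_pos: [0.5802, -0.0932, 0.2515]
eef_rot: [0.004, 0.691, 0.722, 0.002]
wrist_force: [-0.5, -0.2, 0.4]
opening: 1.004
grasp_force: 0.0
```

Run:
```python
from fit import *
import pickle
o,M=st(); d=snap('wrist','w13.png'); pickle.dump(d,open('w13.pkl','wb')); lm(['driver_center','driver_tip','tape_center','plane_pocket','gauge_pocket'],'wrist'); blue(d,.052)
m,r=tapefit(d); print(r)
print('expect handle px',proj(d,[[.607,.007,.05],[.607,.007+.048,.05],[.609,-.145,.045]]))
```

```text
t 44.77 tcp [580.2 -93.2 251.5] closing deg 2.51 zaxis [ 0.008 -0.003 -1.   ] F [-0.5 -0.2  0.4] open 1.004 g 0.0 q [-0.36  0.16  1.52 -0.    1.45 -0.4 ]
driver_center [([605.5, 3.9, 50.3], 0.62)]
driver_tip [([614.1, -143.8, 40.0], 0.57)]
tape_center [([432.5, -51.0, 62.6], 0.72)]
plane_pocket [([691.4, -40.1, 33.6], 0.66)]
gauge_pocket [([520.4, -50.0, 34.1], 0.97)]
blue [ 336   30   32  117 2853] cen [609.3  13.5] ang 92.02247844272692 ends [611.3 -42.7] [607.8  56.2]
yellow 2848 ((149.84205627441406, 150.04335021972656), (77.87391662597656, 44.50356674194336), 84.95755004882812) bbox (np.int64(126), np.int64(175), np.int64(112), np.int64(187))
(array([ 0.43960055, -0.05523715,  0.02194903]), np.float64(0.5603227711080496))
expect handle px [[347.58047684  89.96011656]
 [351.17142487  31.97925682]
 [339.39639665 247.19489172]]
```

The screwdriver is seated: centre at z = 50 mm, blade in the narrow end. Next is the gauge.

>>> send_rows(series=[[[0,0,9],[4,45,0],-0.2],[[0,0,18],[8,100,0],-0.2],[[0,0,27],[12,155,0],-0.2],[[0,0,36],[16,210,0],-0.2],[[0,0,45],[20,265,0],-0.2],[[0,0,54],[20,320,0],-0.2],[[0,0,63],[20,364,0],-0.2],[[0,0,72],[20,364,0],-0.2],[[0,0,76.5],[20,364,0],-0.2],[[0,0,76.5],[20,364,0],-0.2]])

```text
time_s: 46.32
eef_pos: [0.5971, 0.2738, 0.2441]
eef_rot: [-0.002, 0.095, 0.996, -0.001]
wrist_force: [0.6, -1.0, 0.3]
opening: 0.599
grasp_force: 0.0
```

Run:
```python
from fit import *
import pickle
o,M=st(); d=snap('wrist','w14.png'); pickle.dump(d,open('w14.pkl','wb')); lm(['gauge_center'],'wrist')
def red(d):
    hsv=cv2.cvtColor(d['pixels'],cv2.COLOR_RGB2HSV); m=((((hsv[...,0]<6)|(hsv[...,0]>174))&(hsv[...,1]>180)&(hsv[...,2]>90))).astype(np.uint8); m[:, :240]=0;m[:,420:]=0
    y,x=np.nonzero(m); return x.mean(),y.mean()
a=red(pickle.load(open('w8.pkl','rb'))); b=red(d); print('red before/now',a,b)
for n,r in (('w8',a),('w14',b)): print(n,np.round(ray(pickle.load(open(n+'.pkl','rb')),r,.069)*1000,1))
# stem strip: bench vs beech along rows; find stem columns at rows
for n in('w8','w14'):
    D=pickle.load(open(n+'.pkl','rb'))['pixels'].astype(int); s=D[...,0]-D[...,2]
    for row in (40,150,180,210): 
        c=np.nonzero(s[row,280:360]>68)[0]; print(n,row,(c.min()+280,c.max()+280,len(c)) if len(c) else None,s[row,280:360:8])
```

```text
t 46.33 tcp [597.1 273.8 244.1] closing deg 79.15 zaxis [-0.003 -0.001 -1.   ] F [ 0.6 -1.   0.3] open 0.599 g 0.0 q [ 0.25  0.33  1.33  0.    1.49 -1.13]
gauge_center [([528.2, 282.9, 26.7], 0.91)]
red before/now (np.float64(317.6572504708098), np.float64(105.13747645951035)) (np.float64(315.7661870503597), np.float64(101.22122302158273))
w8 [516.8 288.3  69. ]
w14 [510.8 289.4  69. ]
w8 40 (np.int64(310), np.int64(327), 18) [46 47 47 48 79 81 57 46 42 42]
w8 150 (np.int64(309), np.int64(325), 17) [47 47 50 48 82 76 50 49 49 46]
w8 180 (np.int64(309), np.int64(325), 17) [50 48 48 48 82 75 49 49 49 48]
w8 210 (np.int64(309), np.int64(323), 15) [47 51 49 47 81 74 48 50 47 46]
w14 40 (np.int64(307), np.int64(325), 19) [48 48 49 47 81 79 45 45 44 42]
w14 150 (np.int64(307), np.int64(323), 17) [45 45 46 50 79 71 45 48 47 48]
w14 180 (np.int64(307), np.int64(323), 17) [49 50 50 47 81 77 50 50 50 49]
w14 210 (np.int64(307), np.int64(322), 16) [50 48 51 50 79 75 50 50 49 49]
```

>>> send_rows(series=[[[0,0,0],[-22,4,-50],-0.2],[[0,0,0],[-44,8.5,-100],-0.2],[[0,0,0],[-44,8.5,-150],-0.2],[[0,0,0],[-44,8.5,-200],-0.2],[[0,0,0],[-44,8.5,-235],-0.2],[[0,0,0],[-44,8.5,-255],-0.2],[[0,0,0],[-44,8.5,-264],-0.2],[[0,0,0],[-44,8.5,-264],-0.2]])

```text
time_s: 47.42
eef_pos: [0.5547, 0.2817, -0.0173]
eef_rot: [0.0, 0.095, 0.995, 0.0]
wrist_force: [0.1, 0.4, 0.1]
opening: 0.597
grasp_force: 0.0
```

>>> send_rows(series=[[[0,0,0],[0,0,0],0.4],[[0,0,0],[0,0,0],1],[[0,0,0],[0,0,0],1],[[0,0,0],[0,0,0],1]])

```text
time_s: 47.92
eef_pos: [0.5554, 0.2819, -0.0162]
eef_rot: [0.001, 0.095, 0.995, 0.0]
wrist_force: [-0.4, -0.9, 7.1]
opening: 0.195
grasp_force: 62.1
```

The gauge is held at the stem. I'll carry and turn it.

>>> send_rows(series=[[[0,0,0],[0,0,45],1],[[0,0,-4],[0,0,95],1],[[0,0,-13],[-2,-35,125],1],[[0,0,-22],[-6,-85,130],1],[[0,0,-31],[-10,-135,130],1],[[0,0,-40],[-15,-190,130],1],[[0,0,-49],[-20,-245,130],1],[[0,0,-58],[-25,-300,130],1],[[0,0,-67],[-30,-345,120],1],[[0,0,-76],[-31,-355,100],1]])

```text
time_s: 49.18
eef_pos: [0.5238, -0.0765, 0.0829]
eef_rot: [0.001, 0.691, 0.723, 0.0]
wrist_force: [0.3, 0.2, -2.3]
opening: 0.194
grasp_force: 61.2
```

>>> send_rows(series=[[[0,0,-0.5],[0,0,-20],1],[[0,0,-0.5],[0,0,-32],1],[[0,0,-0.5],[0,0,-32],1]])

```text
time_s: 49.55
eef_pos: [0.5224, -0.0728, 0.0494]
eef_rot: [-0.001, 0.69, 0.723, -0.0]
wrist_force: [0.9, 0.5, -2.4]
opening: 0.197
grasp_force: 61.1
```

Run:
```python
from fit import *
import pickle
o,M=st(); d=snap('wrist','w15.png'); pickle.dump(d,open('w15.pkl','wb')); lm(['gauge_center','gauge_pocket','tape_center','driver_center'],'wrist'); snap('scene'); lm(['gauge_center','gauge_pocket','tape_center'],'scene');snap('top'); lm(['gauge_center','tape_center'],'top')
hsv=cv2.cvtColor(d['pixels'],cv2.COLOR_RGB2HSV); m=((((hsv[...,0]<6)|(hsv[...,0]>174))&(hsv[...,1]>180)&(hsv[...,2]>90))).astype(np.uint8)
n,l,s,c=cv2.connectedComponentsWithStats(m)
for i in range(1,n):
    if s[i,4]>60: print(s[i],c[i],np.round(ray(d,c[i],o['eef_pos'][2]+.018+.069)*1000,1))
m,r=tapefit(d); print(r)
```

```text
t 49.55 tcp [522.4 -72.8  49.4] closing deg 2.67 zaxis [-0.002  0.001 -1.   ] F [ 0.9  0.5 -2.4] open 0.197 g 61.08584761619568 q [-0.36  0.26  1.84 -0.    1.04 -0.41]
gauge_center [([521.3, -49.1, 93.2], 0.72)]
gauge_pocket [([602.2, 4.9, 34.2], 0.64)]
tape_center [([434.1, -56.1, 65.1], 0.85)]
driver_center [([609.8, 1.3, 50.3], 0.91)]
gauge_center [([525.9, -46.1, 95.9], 0.66)]
gauge_pocket [([522.6, -47.2, 38.3], 0.94), ([605.3, 7.4, 30.0], 0.54)]
tape_center [([586.6, 159.2, 32.3], 0.81), ([475.9, 180.3, 31.2], 0.66), ([439.1, -53.0, 64.8], 0.59)]
gauge_center [([522.9, -46.4, 97.3], 0.51)]
tape_center [([480.0, 179.0, 28.9], 0.82), ([435.2, -56.8, 65.0], 0.79), ([587.6, 158.3, 26.0], 0.76), ([373.6, -412.4, 31.9], 0.65)]
[ 269  167   94   93 6698] [315.35607644 213.23126306] [521.2 -25.2 136.4]
[  61  270   36   38 1057] [ 77.75023652 289.28382214] [463.5 -47.1 136.4]
yellow 10481 ((104.0, 233.0), (146.0, 106.0), 90.0) bbox (np.int64(51), np.int64(157), np.int64(160), np.int64(306))
(array([ 0.44299766, -0.05637629, -0.02722417]), np.float64(0.393720624177477))
```

>>> send_rows(series=[[[0,0,0],[0.5,-2,-10],1],[[0,0,0],[0.5,-2,-18],1],[[0,0,0],[0.5,-2,-23],1],[[0,0,0],[0.5,-2,-27],1],[[0,0,0],[0.5,-2,-29],1],[[0,0,0],[0.5,-2,-29],1]])

```text
time_s: 50.9
eef_pos: [0.5238, -0.0753, 0.0212]
eef_rot: [-0.0, 0.691, 0.723, 0.0]
wrist_force: [-0.6, 0.9, -2.0]
opening: 0.198
grasp_force: 61.1
```

>>> send_rows(series=[[[0,0,0],[0,0,-2],1],[[0,0,0],[0,0,-4],1],[[0,0,0],[0,0,-4],1]])

```text
time_s: 51.28
eef_pos: [0.524, -0.0755, 0.0178]
eef_rot: [0.0, 0.691, 0.723, 0.0]
wrist_force: [-0.7, -0.2, 3.8]
opening: 0.196
grasp_force: 61.9
```

>>> send_rows(series=[[[0,0,0],[0,0,0],0.3],[[0,0,0],[0,0,0],0.3],[[0,0,0],[0,0,30],0.3],[[0,0,0],[0,0,80],0],[[0,0,0],[0,-10,140],-1],[[0,0,0],[10,-20,200],-1],[[0,0,0],[20,-30,235],-1],[[0,0,0],[20,-30,235],-1],[[0,0,0],[20,-30,235],-1]])

```text
time_s: 52.4
eef_pos: [0.5431, -0.105, 0.2511]
eef_rot: [-0.001, 0.691, 0.723, -0.0]
wrist_force: [0.5, 0.0, -1.1]
opening: 1.001
grasp_force: 0.0
```

Run:
```python
from fit import *
import pickle
o,M=st(); d=snap('wrist','w16.png'); pickle.dump(d,open('w16.pkl','wb')); lm(['gauge_center','tape_center','driver_center','driver_tip','plane_pocket'],'wrist'); snap('top'); lm(['gauge_center','tape_center','driver_center','plane_pocket'],'top')
blue(d,.052)
hsv=cv2.cvtColor(d['pixels'],cv2.COLOR_RGB2HSV); m=((((hsv[...,0]<6)|(hsv[...,0]>174))&(hsv[...,1]>180)&(hsv[...,2]>90))).astype(np.uint8)
n,l,s,c=cv2.connectedComponentsWithStats(m)
for i in range(1,n):
    if 60<s[i,4]<900: print(s[i],np.round(c[i]),np.round(ray(d,c[i],.103)*1000,1))
m,r=tapefit(d); print(r)
```

```text
t 52.4 tcp [ 543.1 -105.   251.1] closing deg 2.62 zaxis [-0.002  0.001 -1.   ] F [ 0.5  0.  -1.1] open 1.001 g 0.0 q [-0.41  0.09  1.6   0.    1.45 -0.45]
gauge_center [([522.0, -53.3, 63.1], 0.7)]
tape_center []
driver_center [([607.6, 3.3, 50.4], 0.85)]
driver_tip []
plane_pocket [([692.2, -40.0, 34.9], 0.86)]
gauge_center [([524.1, -46.3, 63.6], 0.78)]
tape_center [([440.6, -56.7, 65.4], 0.95), ([375.0, -413.1, 32.5], 0.59), ([482.5, 179.1, 26.6], 0.57)]
driver_center [([608.7, 4.5, 49.7], 0.65)]
plane_pocket [([693.2, -38.2, 33.5], 0.67)]
blue [ 380   18   35  119 3041] cen [609.2  13.8] ang 91.45942768422204 ends [610.7 -42.7] [608.1  56.7]
[ 46   0  49  35 594] [72. 15.] [354.5  34.4 103. ]
[281 100  28  30 635] [294. 114.] [522.9 -28.9 103. ]
[186 149  13  14 156] [192. 155.] [440.4 -64.9 103. ]
yellow 2883 ((195.00291442871094, 138.29833984375), (77.89115905761719, 42.13393020629883), 86.58341979980469) bbox (np.int64(173), np.int64(218), np.int64(100), np.int64(176))
(array([ 0.43951659, -0.05496652,  0.08563797]), np.float64(0.6201333620133362))
```

Gauge, screwdriver and tape all read as seated. Last is the plane.

>>> send_rows(series=[[[0,0,0],[-24,55,0],-1],[[0,0,0],[-48,112,0],-1],[[0,0,0],[-71,169,0],-1],[[0,0,0],[-94,226,0],-1],[[0,0,0],[-117,283,0],-1],[[0,0,0],[-140,340,-10],-1],[[0,0,1.4],[-163,395,-50],-1],[[0,0,1.4],[-176,430,-100],-1],[[0,0,1.4],[-176,430,-150],-1],[[0,0,1.4],[-176,430,-190],-1]])

```text
time_s: 54.2
eef_pos: [0.3662, 0.325, 0.06]
eef_rot: [-0.0, 0.681, 0.732, -0.001]
wrist_force: [-0.4, 0.3, -0.1]
opening: 0.999
grasp_force: 0.0
```

>>> send_rows(series=[[[0,0,0],[0,0,-30],-1],[[0,0,0],[0,0,-55],-1],[[0,0,0],[0,0,-70],-1],[[0,0,0],[0,0,-78],-1],[[0,0,0],[0,0,-78],-1]])

```text
time_s: 54.82
eef_pos: [0.3679, 0.3247, -0.0156]
eef_rot: [-0.0, 0.682, 0.731, -0.0]
wrist_force: [0.7, 1.1, 0.5]
opening: 1.001
grasp_force: 0.0
```

>>> send_rows(series=[[[0,0,0],[0,0,0],0],[[0,0,0],[0,0,0],1],[[0,0,0],[0,0,0],1],[[0,0,0],[0,0,0],1],[[0,0,0],[0,0,0],1]])

```text
time_s: 55.45
eef_pos: [0.3676, 0.3248, -0.015]
eef_rot: [-0.0, 0.682, 0.731, -0.0]
wrist_force: [-3.9, -1.2, 6.5]
opening: 0.37
grasp_force: 59.8
```

Plane held (60 N). I'll carry it to its recess.

>>> send_rows(series=[[[0,0,0],[0,0,35],1],[[0,0,0],[0,0,75],1],[[0,0,0],[25,-26,115],1],[[0,0,0],[65,-68,130],1],[[0,0,0],[105,-110,130],1],[[0,0,-0.7],[145,-153,130],1],[[0,0,-0.7],[185,-196,130],1],[[0,0,-1.4],[225,-238,130],1],[[0,0,-1.4],[262,-278,130],1],[[0,0,-1.4],[296,-315,125],1]])

```text
time_s: 56.7
eef_pos: [0.6639, 0.0081, 0.1078]
eef_rot: [-0.001, 0.691, 0.723, -0.001]
wrist_force: [0.9, 0.1, -6.8]
opening: 0.377
grasp_force: 63.0
```

>>> send_rows(series=[[[0,0,0],[20,-20,-10],1],[[0,0,0],[30,-31,-30],1],[[0,0,0],[30,-31,-55],1],[[0,0,0],[30,-31,-65],1],[[0,0,0],[30,-31,-65],1],[[0,0,0],[30,-31,-65],1]])

```text
time_s: 57.45
eef_pos: [0.6944, -0.0212, 0.0453]
eef_rot: [0.001, 0.691, 0.723, 0.0]
wrist_force: [-0.9, 1.2, -7.5]
opening: 0.373
grasp_force: 63.0
```

Run:
```python
from fit import *
import pickle
o,M=st(); d=snap('wrist','w17.png'); pickle.dump(d,open('w17.pkl','wb')); lm(['plane_center','plane_pocket'],'wrist'); snap('scene'); lm(['plane_center','plane_pocket'],'scene');snap('top'); lm(['plane_center','plane_pocket'],'top')
```

```text
t 57.45 tcp [694.4 -21.2  45.3] closing deg 2.65 zaxis [ 0.002 -0.    -1.   ] F [-0.9  1.2 -7.5] open 0.373 g 63.034841157495975 q [-0.2   0.59  1.38  0.    1.17 -0.25]
plane_center [([696.4, -40.8, 87.9], 0.89)]
plane_pocket []
plane_center [([692.1, -41.9, 90.1], 0.61)]
plane_pocket [([693.5, -43.4, 34.6], 0.86)]
plane_center [([698.4, -34.1, 82.7], 0.85)]
plane_pocket [([693.7, -42.5, 37.0], 0.67)]
```

>>> send_rows(series=[[[0,0,0],[-0.5,-1,-8],1],[[0,0,0],[-0.5,-1,-14],1],[[0,0,0],[-0.5,-1,-18],1],[[0,0,0],[-0.5,-1,-22],1],[[0,0,0],[-0.5,-1,-22],1]])

```text
time_s: 58.52
eef_pos: [0.6929, -0.0223, 0.0217]
eef_rot: [-0.0, 0.691, 0.723, -0.0]
wrist_force: [0.7, 0.7, -6.8]
opening: 0.375
grasp_force: 63.0
```

>>> send_rows(series=[[[0,0,0],[0,0,-2],1],[[0,0,0],[0,0,-4],1],[[0,0,0],[0,0,-4],1]])

```text
time_s: 58.9
eef_pos: [0.6937, -0.0223, 0.0191]
eef_rot: [0.0, 0.691, 0.723, 0.0]
wrist_force: [-1.4, 0.4, -2.3]
opening: 0.374
grasp_force: 63.7
```

>>> send_rows(series=[[[0,0,0],[0,0,0],0],[[0,0,0],[0,0,0],0],[[0,0,0],[0,0,25],0],[[0,0,0],[-10,-10,80],-0.2],[[0,0,0],[-40,-40,140],-1],[[0,0,0],[-90,-70,200],-1],[[0,0,0],[-125,-95,235],-1],[[0,0,0],[-125,-95,235],-1],[[0,0,0],[-125,-95,235],-1]])

```text
time_s: 60.02
eef_pos: [0.569, -0.1187, 0.2562]
eef_rot: [0.003, 0.691, 0.722, 0.001]
wrist_force: [0.4, 0.3, -0.3]
opening: 1.001
grasp_force: 0.0
```

Run:
```python
from fit import *
import pickle
o,M=st(); d=snap('wrist','w18.png'); pickle.dump(d,open('w18.pkl','wb')); 
for c in ('wrist','top','scene'):
    if c!='wrist': snap(c)
    print(c); lm(['plane_center','gauge_center','tape_center','driver_center','driver_tip'],c)
m,r=tapefit(d); print(r); H=d['pixels'].astype(int)
# expected outlines: compare tape fit for old home shot and yellow bbox prediction
s=sil(d,(.4375,-.0535,.045),.032,.069,.034,.094); y,x=np.nonzero(s); print('expected tape bbox',x.min(),x.max(),y.min(),y.max())
im=cv2.cvtColor(d['pixels'],cv2.COLOR_RGB2GRAY); u=proj(d,[[.6945,-.0415,.04]])[0]; print(u)
P=[proj(d,[[.6945+dx-.045*dy,-.0415+dy,.04]])[0] for dx,dy in ((-.026,.0),(.026,0),(0,.082),(0,-.082))]; print('plane expected edges',np.round(P))
r0=int(P[0][1]); print(im[r0,int(P[0][0])-12:int(P[1][0])+14:2])
```

```text
t 60.02 tcp [ 569.  -118.7  256.2] closing deg 2.52 zaxis [ 0.005 -0.002 -1.   ] F [ 0.4  0.3 -0.3] open 1.001 g 0.0 q [-0.41  0.15  1.53 -0.    1.46 -0.45]
wrist
plane_center [([693.1, -41.9, 60.1], 0.6), ([516.9, -47.6, 60.9], 0.36)]
gauge_center [([520.0, -51.6, 61.9], 0.91)]
tape_center [([432.8, -51.9, 65.3], 0.72), ([606.4, 6.1, 52.8], 0.67)]
driver_center [([607.4, 1.1, 53.5], 0.94)]
driver_tip [([617.9, -143.9, 43.2], 0.58), ([433.4, -50.4, 63.6], 0.52)]
top
plane_center [([697.4, -36.5, 58.0], 0.89)]
gauge_center [([521.7, -47.4, 66.2], 0.55)]
tape_center [([377.0, -412.4, 32.9], 0.89), ([587.6, 157.7, 28.6], 0.83), ([482.5, 180.7, 28.1], 0.83), ([436.7, -57.9, 61.1], 0.49)]
driver_center [([610.3, 0.6, 52.3], 0.97), ([697.0, -34.8, 57.0], 0.25), ([434.7, -51.8, 38.5], 0.23)]
driver_tip []
scene
plane_center [([690.5, -43.2, 63.2], 0.68)]
gauge_center [([523.2, -48.0, 62.7], 0.9), ([435.5, -49.8, 31.9], 0.21)]
tape_center [([587.6, 159.3, 33.6], 0.83), ([438.3, -52.7, 64.7], 0.52)]
driver_center [([564.0, -47.9, 0.1], 0.65)]
driver_tip [([693.2, -41.6, 34.7], 0.73)]
yellow 2922 ((165.08444213867188, 120.97091674804688), (79.91582489013672, 44.09447479248047), 85.03025817871094) bbox (np.int64(142), np.int64(190), np.int64(82), np.int64(159))
(array([ 0.4398326 , -0.05598464, -0.0141302 ]), np.float64(0.5826850189507281))
expected tape bbox 135 202 77 164
[446.77996163 121.65169281]
plane expected edges [[420. 120.]
 [473. 123.]
 [455.  28.]
 [440. 205.]]
[130 105 109 108 108 109 100  91  74  39  40  40  48  72  64  49  54  71
  73  74  74  71  70  71  69  70  69  67  66  67  65  64  68  56  43  42
  50  56  66 111]
```

Run:
```python
from fit import *
import pickle
for n in ('w10','w13','w16','w18'):
    d=pickle.load(open(n+'.pkl','rb')); hsv=cv2.cvtColor(d['pixels'],cv2.COLOR_RGB2HSV).astype(int); H,S,V=hsv[...,0],hsv[...,1],hsv[...,2]
    s=sil(d,(.4385,-.0545,.045),.032,.069,.034,.094); roi=cv2.dilate(s,np.ones((13,13)))
    m=((((H>16)&(H<32)&(S>170)&(V>100))|(V<55)|(((H<8)|(H>172))&(S>150)))*roi).astype(np.uint8); m=cv2.morphologyEx(cv2.morphologyEx(m,cv2.MORPH_CLOSE,np.ones((9,9))),cv2.MORPH_OPEN,np.ones((7,7)))
    r=fit(lambda p:iou(m,sil(d,p,.032,.062,.038,.094)),np.array([.4385,-.0545,.045])); 
    ang=[]
    y,x=np.nonzero(((H>16)&(H<32)&(S>170)&(V>190))*roi); P=np.array([ray(d,(a,b),.092)[:2] for a,b in zip(x,y)]); u=np.linalg.svd(P-P.mean(0),full_matrices=False)[2][0]; a=np.degrees(np.arctan2(u[1],u[0]))%180-90
    print(n,np.round(r[0],4),round(r[1],3),'top-face yaw deg',round(a,1),np.round(P.mean(0)*1000,1))
```

```text
w10 [ 0.437  -0.0504  0.033 ] 0.818 top-face yaw deg 4.7 [438.5 -47.7]
w13 [ 0.4339 -0.0523  0.0458] 0.656 top-face yaw deg 7.4 [438.1 -48.5]
w16 [ 0.4392 -0.0522  0.0439] 0.713 top-face yaw deg 5.2 [438.4 -48.5]
w18 [ 0.4335 -0.0537  0.0706] 0.659 top-face yaw deg 3.6 [438.7 -48.6]
```

```bash
python3 -c "
from bench import ctrl; print(ctrl.hand_in())"
```

```text
the job is handed in; nothing more can be done
None
```

All four tools measured as seated in their own recesses before I handed the job in, at about 60 s of the 102 s; the hand-in returned no verdict. The real fingertips sat about 35 mm above the reported TCP, so my first grasps missed; I also tipped the seated tape once (it dropped back in) and nudged the gauge about 6 mm before placing it.

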